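# Take the pile of fan parts apart and lay them out

## Task

Take the pile of fan parts apart from the top down, one piece at a time, and lay the pieces out for reassembly: the black knob into the steel bowl, then the jar upright on the middle of the round orange coaster, then the white gearbox in the middle of the blue mat, and last the red switch plate, toggle up, in the middle of the green mat. Gearbox and switch plate lie squarely on their mats, long side along the mat's long side. Do not tip over the jar, the gearbox or the plate, and leave the screwdriver and the roll of tape where they are.

Things in the scene. Friction and masses are not known exactly. Their poses are not given: they have to be found in the camera images.
- knob_mid (a point): Black round fan-speed knob with a white pointer line, 32 mm diameter, 24 mm high, about 25 g; at the start it stands on the jar's lid. The point is its centre, half-way up; z up along its axis.
- jar_mid (a point): Small closed clear plastic jar with a yellow twist lid, brass screws inside; a plain upright cylinder of 48 mm diameter, 50 mm high over the lid (lid: the top 14 mm), about 90 g; at the start it stands on the gearbox. The point is its centre, half-way up; z up along its axis.
- gearbox_mid (a point): White plastic oscillation gearbox, a block 72 mm long (its x), 56 mm wide (its y), 38 mm high, flat top and bottom, with a 10 mm steel shaft stub standing 14 mm out of its -x end at mid height; about 180 g; at the start it lies on the switch plate, about 20 mm from the plate's centre away from the toggle, nearly square with it. The point is the block's centre, half-way up; z up.
- plate_mid (a point): Red switch plate, a slab 120 mm long (its x), 60 mm wide (its y), 12 mm thick, lying flat on the table at the bottom of the pile, about 120 g; a white toggle stands up on it 42 mm from its centre towards +x, its tip 18 mm above the plate's top face. The point is the slab's centre, half-way up; z up.
- bowl_floor (a point): Stainless steel bowl, fixed, 150 mm over the rim, 40 mm high, flat floor about 90 mm across, walls 3 mm flaring outward. The point is the centre of the inner floor, 3 mm above the table.
- coaster_top (a point): Round orange coaster, fixed, 90 mm diameter, 4 mm thick: the jar's place. The point is the centre of its top face.
- blue_top (a point): Blue mat, fixed, 110 mm (its x) by 90 mm (its y), 3 mm thick: the gearbox's place. The point is the centre of its top face; x along its long side.
- green_top (a point): Green mat, fixed, 150 mm (its x) by 90 mm (its y), 3 mm thick: the switch plate's place. The point is the centre of its top face; x along its long side.
- screwdriver: Screwdriver with a pale wooden handle, lying loose on the table along its x, handle to its -x; a bystander. The origin is under its middle.
- tape: Roll of grey tape, loose, lying flat, 60 mm outer diameter, 19 mm high; a bystander. The origin is the centre of its underside.
Not all that is in view belongs to the job. There is more than one size of the part that bears green_top; the job needs the smallest.

How it is judged:
By the outcome, as a careful person would: the job done as asked, in the order asked, and still so for the second after the job is handed in, with the robot touching nothing.
It also fails if it takes over 128 s, if anything falls off the work surface, if the arm or the gripper's body presses on something with over 40 N, if the wrist force passes 120 N, or if a joint passes its speed limit or range.

## Robot

A 6-joint arm with a two-finger parallel gripper is mounted at the origin on the work surface. World frame = base frame: x ahead of the robot, y to its left, z up, the work surface at z = 0. Lengths are in m, angles in degrees, forces in N, time in s.
With the tool pointing down it reaches from about 0.35 to 0.875 m from the base axis. Payload 4.2 kg.
Tool frame: the origin (TCP) lies on the centre line of the jaws, within the pads' length; the fingertips stand 19 mm ahead of it and the grasp point (between the pads) is the TCP; x points along the fingers, z is the direction in which the jaws open and shut, and the axes are right-handed (so a half turn about x gives the same grasp; the last joint's range is limited). The gripper opens to 87 mm and grips with 3 to 60 N. Pads are 19 mm wide; open, the fingers measure 117 mm over their backs; the gripper's body (75 mm by 190 mm) begins 51 mm behind the grasp point.
Start: joints at [88.556, 22.042, 0.453, 0, -68.411, -14.817], TCP at [0.175, 0.6, 0.217] pointing down, gripper open.
Joint ranges: [-179.83, 179.83], [-69.29, 118.12], [-61.27, 80.66], [-181.25, 117.63], [-171.15, -9.14], [-177.46, 177.46]. Speed limits (degrees/s): [159.86, 159.86, 180, 180, 180, 180].

## Interface

Orientations are given as [roll, pitch, yaw] about the fixed x, y, z axes, in that order (R = Rz(yaw) Ry(pitch) Rx(roll)).
In Python, from station import sense, read_camera, job_done gives the robot as it stands.
- The arm moves only by the tool play_rows, never from a script. Its argument "motion" is a list of rows, each an object with "offset": the shift along the world's x, y, z in cm, a list of three; "yaw": the turn about the world's z in rad. A call has 1 to 8 rows; each row is the pose to reach, as a shift and turn from the pose measured when the call began; what a row does not reach only later rows make up. A row lasts 1/8 s, in which the tool goes at most 62.5 mm and 10.7 degrees, less where a joint would pass 70% of its speed; a pose out of reach is approached as far as the arm can. A call with a gripper value outside its range is refused whole. "fingers" is the opening, from 0 (shut) to 1 (fully open), set as the call begins (left out, the last holds). The fingers move at their own pace and stop on an object; "newtons" is the grip in N (left out, the last holds). Time passes only in rows, so rows that repeat a pose let the fingers close. It gives the time, the measured TCP pose, the force and the opening at its end, in the units of the state.
- sense(): the state, without advancing time (a new reading comes with each control period).
- read_camera(name): name is "scene" or "top"; returns a dict with "frame" (480x640x3 uint8, red, green, blue), "K" (3x3 intrinsics, pixels), "view" (4x4, takes a point from world to camera coordinates). Camera axes: x right, y up, looking along -z (the intrinsics and any distortion apply to the point x, -y, -z); pixel columns grow to the right and rows downward; lengths in m; the calibration is good to about 2 mm. A picture is of the moment at which its call begins. There is no depth.
- job_done(): hands the job in, once; it reports no verdict.
The state is a dict: "time": time; "qpos": joint angles; "joint_velocities": joint speeds; "effort": joint torques, N m; "position": TCP position; "ee_rot": TCP orientation; "force": force on the tool from outside, world axes, zero at the start; "moment": the same for the moment, N m; "opening": finger opening in m.
Only numpy, scipy, OpenCV 4.12 (cv2) and the standard library are available. Lean on these libraries where they do the work, as an engineer would, in place of code of your own. Each camera call takes 0.05 s, during which the arm holds its last target.

## Working session

There is one attempt and no reset: what is moved stays moved. The work goes in short steps, Python scripts to look and compute and a tool call to move; the robot and the scene stay as the last step left them, time stands still between calls to the robot, and variables do not carry over. Pictures are saved under pics/ and viewed, and the job is handed in when it is done.

Besides the shell and the picture viewer there is one more tool, called after ">>>" as name(argument=value, ...), one argument or row to a line, values as JSON. play_rows: Moves the arm, as the interface text tells. Its arguments: {"type":"object","properties":{"motion":{"type":"array"},"fingers":{"type":"number"},"newtons":{"type":"number"}},"required":["motion"]}

```bash
mkdir -p pics; ls; python3 - <<'E'
from station import sense, read_camera
import cv2,json
for n in("scene","top"):
    d=read_camera(n); cv2.imwrite(f"pics/{n}0.png",d["frame"][...,::-1]); print(n,d["K"],d["view"],[k for k in d])
print(sense())
E
```

```text
pics
scene [[606.37938424   0.         322.50209785]
 [  0.         606.37938424 241.2033132 ]
 [  0.           0.           1.        ]] [[ 0.36460901  0.93115833  0.00210583 -0.15723384]
 [-0.74563831  0.29060977  0.59964112  0.28500964]
 [ 0.55774885 -0.22020474  0.80026626 -1.5565775 ]
 [ 0.          0.          0.          1.        ]] ['frame', 'K', 'view']
top [[461.29390046   0.         322.49540636]
 [  0.         461.29390046 237.44018114]
 [  0.           0.           1.        ]] [[-0.00992472 -0.99976394 -0.01932785  0.01762941]
 [ 0.99627609 -0.01154194  0.08544436 -0.47984795]
 [-0.08564727 -0.01840787  0.99615546 -1.29055743]
 [ 0.          0.          0.          1.        ]] ['frame', 'K', 'view']
{'time': 0.1, 'qpos': array([ 8.85554195e+01,  2.20888561e+01,  3.86989542e-01, -2.48659476e-02,
       -6.84106694e+01, -1.48144226e+01]), 'joint_velocities': array([ 0.01617529, -0.04273673,  0.28087495,  0.01671531, -0.00900792,
        0.01533407]), 'effort': array([-4.48846583e-05, -3.91693068e+01,  1.87933356e+01,  4.23190847e+00,
        1.34200513e-02, -7.12985707e-05]), 'position': array([0.17484229, 0.59947411, 0.21573959]), 'ee_rot': array([   3.21306834,   89.8851151 , -103.05510693]), 'force': array([0.55161615, 0.06349005, 0.01832141]), 'moment': array([ 0.01952116,  0.03618833, -0.01948755]), 'opening': 0.08693557160443127}
```

View pics/scene0.png

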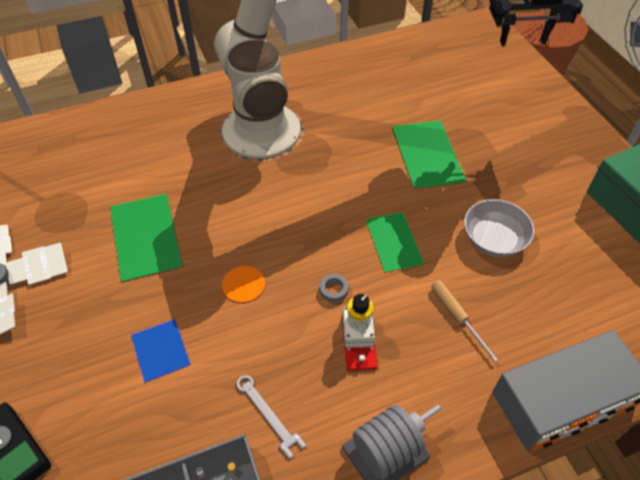

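View pics/top0.png

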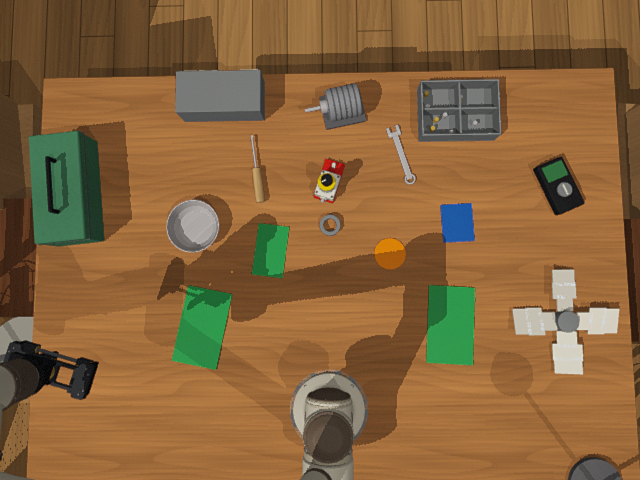

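```bash
cat > h.py <<'E'
from station import sense, read_camera, job_done
import cv2, numpy as np
def w(d,u,v,z):
    K,V=d["K"],d["view"];R,t=V[:3,:3],V[:3,3]
    c=-R.T@t; r=np.linalg.inv(K)@[u,v,1]; r=R.T@(r*[1,-1,-1]); return c+r*(z-c[2])/r[2]
def p(d,X):
    V=d["view"];q=(V[:3,:3]@np.asarray(X).T).T+V[:3,3]; q=q*[1,-1,-1]; q=(d["K"]@np.atleast_2d(q).T).T; return q[:,:2]/q[:,2:]
def crop(d,name,x0,y0,x1,y1,s):
    c=cv2.resize(d["frame"][y0:y1,x0:x1,::-1],None,fx=s,fy=s,interpolation=cv2.INTER_CUBIC)
    cv2.imwrite(f"pics/{name}.png",c)
E
python3 - <<'E'
from h import *
t=read_camera("top");s=read_camera("scene")
crop(t,"ct1",290,140,370,245,6 if 0 else 5.5);crop(s,"cs1",310,270,410,380,5.4)
hsv=cv2.cvtColor(t["frame"],cv2.COLOR_RGB2HSV)
hs=cv2.cvtColor(s["frame"],cv2.COLOR_RGB2HSV)
for n,d,hh,roi in(("t",t,hsv,None),("s",s,hs,None)):
  for nm,lo,hi,z in(("green",(45,120,60),(75,255,255),.003),("blue",(100,150,60),(125,255,255),.003),("orange",(10,230,150),(20,255,255),.004)):
    m=cv2.inRange(hh,lo,hi);m=cv2.morphologyEx(m,cv2.MORPH_OPEN,np.ones((3,3)))
    k,l,st,ce=cv2.connectedComponentsWithStats(m)
    for i in range(1,k):
      if st[i,4]<300: continue
      c=max(cv2.findContours((l==i).astype(np.uint8),0,2)[0],key=cv2.contourArea)[:,0]
      W=np.array([w(d,u,v,z)[:2] for u,v in c],np.float32)
      r=cv2.minAreaRect(W*1000); print(n,nm,ce[i].round(),st[i,4],np.round(r[0]),np.round(r[1]),round(r[2],1), w(d,*ce[i],z)[:2].round(4))
E
```

```text
t green [554. 171.] 340 [ 667. -659.] [47. 63.] 22.5 [ 0.6665 -0.6593]
t green [270. 250.] 1608 [447. 164.] [ 90. 149.] 82.2 [0.446  0.1642]
t green [450. 325.] 3614 [ 231. -345.] [130. 217.] 86.3 [ 0.2301 -0.3454]
t green [201. 327.] 3516 [230. 360.] [130. 217.] 78.3 [0.2289 0.36  ]
t blue [457. 222.] 1143 [ 521. -374.] [107.  88.] 2.5 [ 0.5202 -0.374 ]
t orange [389. 247.] 351 [ 449. -173.] [56. 78.] 35.2 [ 0.4514 -0.1761]
s green [428. 154.] 3263 [229. 359.] [130. 217.] 78.5 [0.2352 0.3573]
s green [145. 237.] 4531 [ 230. -346.] [130. 218.] 86.2 [ 0.2374 -0.3477]
s green [394. 242.] 2161 [447. 163.] [ 89. 149.] 82.3 [0.4496 0.1623]
s green [ 16. 462.] 807 [ 644. -656.] [45. 60.] 22.6 [ 0.6433 -0.6536]
s blue [160. 350.] 2210 [ 521. -376.] [106.  87.] 2.3 [ 0.5224 -0.3757]
s orange [243. 284.] 1119 [ 435. -180.] [84. 85.] 68.7 [ 0.4355 -0.1799]
```

View pics/ct1.png

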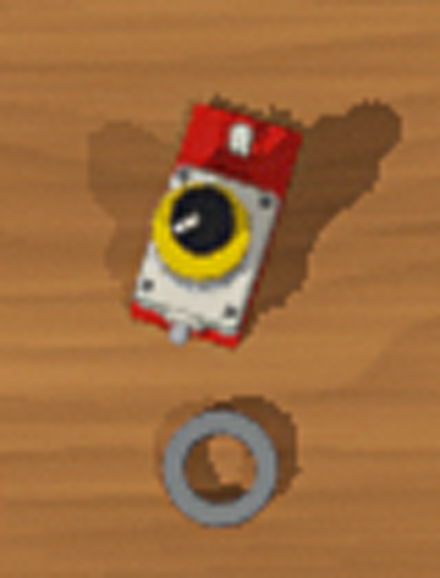

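View pics/cs1.png

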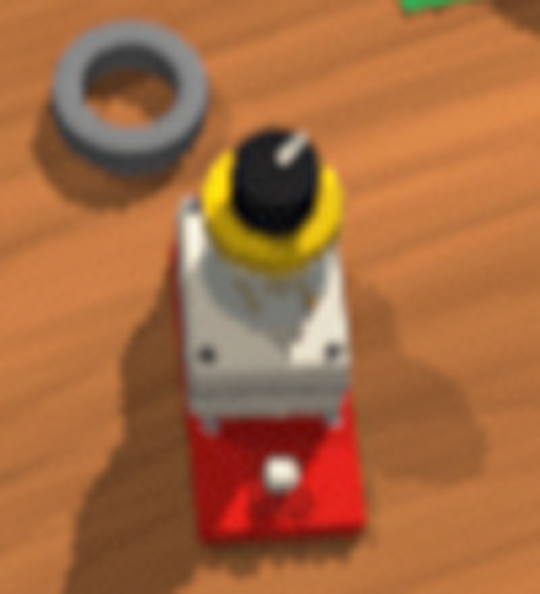

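```bash
cat > ov.py <<'E'
from h import *
def circ(c,r,z,n=40):
    a=np.linspace(0,2*np.pi,n); return np.c_[c[0]+r*np.cos(a),c[1]+r*np.sin(a),0*a+z]
def rect(c,yaw,l,b,z):
    y=np.radians(yaw);R=np.array([[np.cos(y),-np.sin(y)],[np.sin(y),np.cos(y)]])
    q=np.array([[l,b],[-l,b],[-l,-b],[l,-b],[l,b]])/2; return np.c_[(R@q.T).T+c[:2],np.full(5,z)]
def draw(d,name,box,s,curves):
    x0,y0,x1,y1=box
    c=cv2.resize(d["frame"][y0:y1,x0:x1,::-1],None,fx=s,fy=s,interpolation=cv2.INTER_CUBIC)
    for X,col in curves:
        q=((p(d,X)+.5-[x0,y0])*s).astype(np.int32); cv2.polylines(c,[q],False,col,1)
    cv2.imwrite(f"pics/{name}.png",c)
E
python3 - <<'E'
from ov import *
t=read_camera("top");s=read_camera("scene")
T=lambda a,b,z:w(t,290+a/5.5-.5,140+b/5.5-.5,z)[:2].round(4)
S=lambda a,b,z:w(s,310+a/5.4-.5,270+b/5.4-.5,z)[:2].round(4)
print("knob",T(205,219,.124),S(275,163,.124))
print("lid",T(201,233,.1),S(273,207,.1))
print("platecorn t",T(195,100,.012),T(302,130,.012),T(240,348,.012),T(132,320,.012))
print("plate s",S(203,530,.012),S(364,518,.012))
print("tog",T(240,133,.03),S(283,468,.03))
print("tape",T(220,468,.019),S(130,82,.019))
E
```

```text
knob [ 0.6253 -0.0023] [ 0.6247 -0.0016]
lid [ 6.235e-01 -1.000e-04] [ 0.6277 -0.0023]
platecorn t [0.7132 0.0032] [ 0.6962 -0.0531] [ 0.5806 -0.019 ] [0.5961 0.0374]
plate s [ 0.6928 -0.0524] [0.7092 0.0021]
tog [ 0.6906 -0.0202] [ 0.6889 -0.0211]
tape [ 0.5167 -0.0078] [ 0.5148 -0.0082]
```

```bash
cat > a.py <<'E'
from ov import *
t=read_camera("top");s=read_camera("scene")
P=(.6465,-.008);py=-16.3;G=(.628,-.002);gy=-18;K=(.625,-.002);J=(.6255,-.0015)
cv=[(rect(P,py,.12,.06,.012),(255,255,0)),(rect(G,gy,.072,.056,.05),(0,255,0)),(circ(J,.024,.1),(255,0,255)),(circ(K,.016,.124),(255,255,255))]
draw(t,"ot1",(290,140,370,245),5.5,cv);draw(s,"os1",(310,270,410,380),5.4,cv)
B=(.50,.33);C=(.435,-.18)
cv=[(circ(B,.075,.040),(0,0,255)),(circ(B,.045,.003),(0,255,0)),(circ(C,.045,.004),(0,0,0)),(rect((.447,.1635),-7.8,.15,.09,.003),(255,0,0)),(rect((.521,-.375),2.4,.11,.09,.003),(0,255,255))]
draw(t,"ot2",(150,180,500,300),2.2,cv);draw(s,"os2",(100,190,550,400),1.7,cv)
a=cv2.imread("pics/ot1.png");b=cv2.imread("pics/os1.png");H=max(len(a),len(b))
f=lambda q:cv2.copyMakeBorder(q,0,H-len(q),0,0,0)
m=np.hstack([f(a),f(b)]);cv2.imwrite("pics/o1.png",cv2.resize(m,(800,int(len(m)*800/m.shape[1]))))
cv2.imwrite("pics/o2.png",np.vstack([cv2.imread("pics/ot2.png")[:,:765],cv2.imread("pics/os2.png")[:,:765]]))
E
python3 a.py
```

```text
(no output)
```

View pics/o1.png

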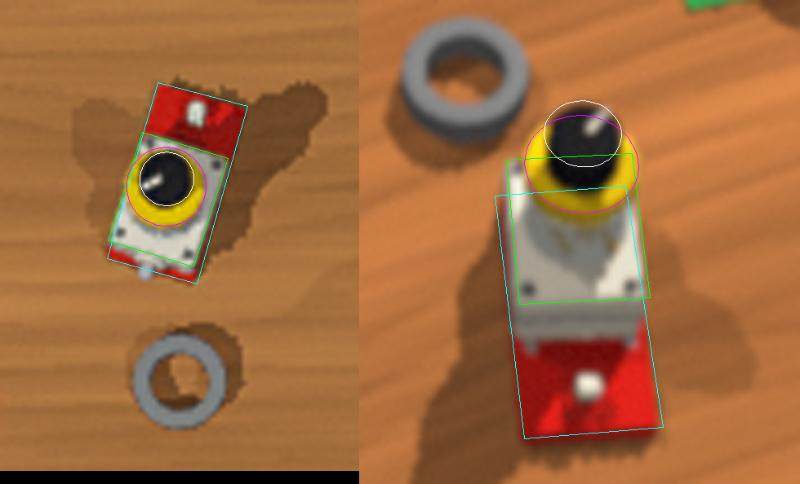

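View pics/o2.png

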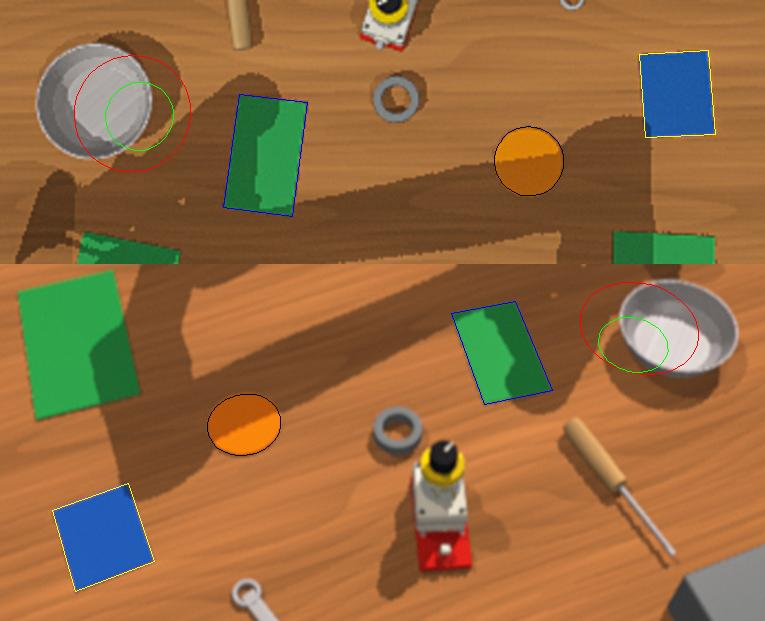

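```bash
sed -i 's/B=(.50,.33)/B=(.517,.377)/;s/K=(.625,-.002)/K=(.624,-.001)/;s/J=(.6255,-.0015)/J=(.625,-.001)/;s/P=(.6465,-.008)/P=(.6455,-.0085)/' a.py; python3 a.py; cat >>h.py <<'E'
from scipy.spatial.transform import Rotation as Ro
def st():
    s=sense(); R=Ro.from_euler("xyz",s["ee_rot"],degrees=True).as_matrix()
    print("t",round(s["time"],2),"pos",s["position"].round(4),"open",round(s["opening"],4),"F",s["force"].round(1),"q",s["qpos"].round(0),"jaw deg",np.degrees(np.arctan2(R[1,2],R[0,2])).round(2),"x",R[:,0].round(3))
    return s
E
python3 -c "
from h import *
st()"
```

```text
t 0.5 pos [0.1749 0.6    0.2167] open 0.0871 F [ 0.2  0.  -0.3] q [ 89.  22.   0.  -0. -68. -15.] jaw deg -106.26 x [-0. -0. -1.]
```

View pics/o2.png

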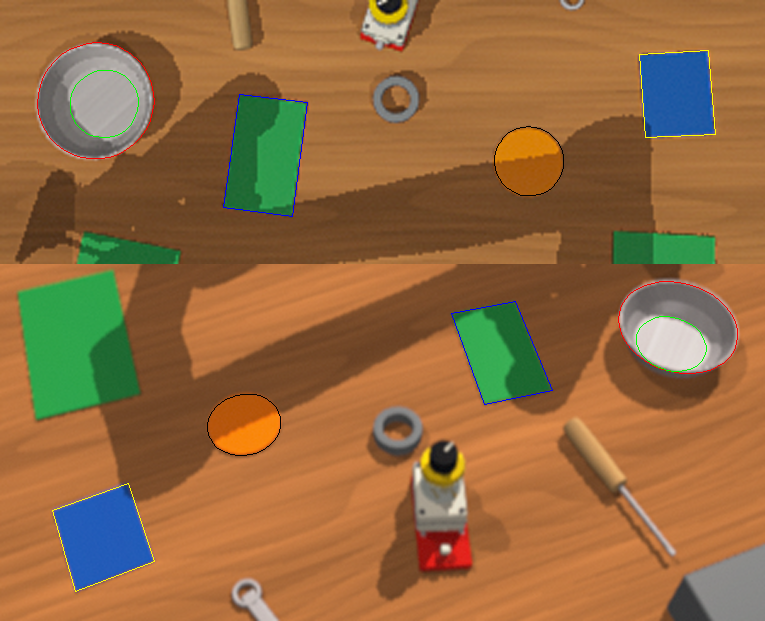

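View pics/o1.png

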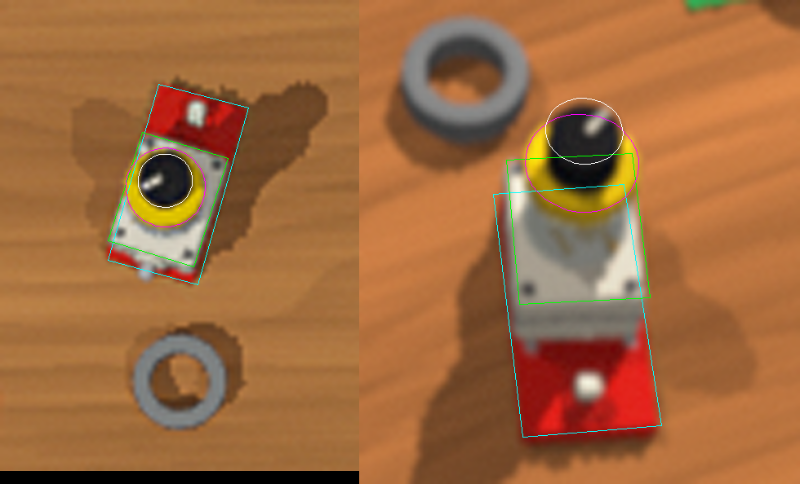

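>>> play_rows(
  motion=[
    {"offset":[3.5,-4.7,0],"yaw":0},
    {"offset":[7,-9.4,0],"yaw":0},
    {"offset":[10.5,-14.1,0],"yaw":0},
    {"offset":[14,-18.8,0],"yaw":0},
    {"offset":[17.5,-23.5,0],"yaw":0},
    {"offset":[21,-28.2,0],"yaw":0},
    {"offset":[24.5,-32.9,0],"yaw":0},
    {"offset":[28,-37.6,0],"yaw":0},
  ],
  fingers=1,
  newtons=15,
)

```text
time: 1.5
position: [0.4559, 0.2224, 0.2172]
ee_rot: [143.7, 89.9, 37.5]
force: [0.6, 0.4, -0.7]
opening: 0.0868
```

>>> play_rows(
  motion=[
    {"offset":[3.4,-4.5,0],"yaw":0},
    {"offset":[6.8,-9,0],"yaw":0},
    {"offset":[10.2,-13.5,0],"yaw":0},
    {"offset":[13.6,-18,0],"yaw":0},
    {"offset":[16.8,-22.4,0],"yaw":0},
    {"offset":[16.8,-22.4,0],"yaw":0},
    {"offset":[16.8,-22.4,0],"yaw":0},
    {"offset":[16.8,-22.4,0],"yaw":0},
  ],
)

```text
time: 2.5
position: [0.6234, -0.0005, 0.2175]
ee_rot: [143.6, 89.9, 37.5]
force: [0.0, 0.7, 0.7]
opening: 0.0869
```

```bash
python3 -c "
from ov import *
st()
s=read_camera('scene');crop(s,'c2',290,200,430,400,3)"
```

```text
t 2.5 pos [ 6.234e-01 -5.000e-04  2.175e-01] open 0.0869 F [0.  0.7 0.7] q [ 15.  22.   0.  -0. -68.  59.] jaw deg -106.15 x [ 0.001  0.001 -1.   ]
```

View pics/c2.png

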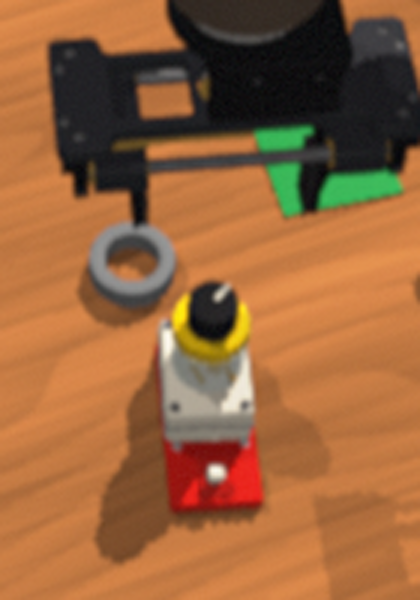

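>>> play_rows(
  motion=[
    {"offset":[0,-0.1,-4],"yaw":0},
    {"offset":[0,-0.1,-7],"yaw":0},
    {"offset":[0,-0.1,-8.5],"yaw":0},
    {"offset":[0,-0.1,-9.5],"yaw":0},
    {"offset":[0,-0.1,-9.5],"yaw":0},
  ],
)

```text
time: 3.18
position: [0.6236, -0.0011, 0.1227]
ee_rot: [132.6, 89.9, 26.5]
force: [0.6, -0.4, -0.1]
opening: 0.0869
```

```bash
python3 -c "
from ov import *
st()
s=read_camera('scene');crop(s,'c3',290,230,430,400,3.5)"
```

```text
t 3.17 pos [ 0.6236 -0.0011  0.1227] open 0.0869 F [ 0.6 -0.4 -0.1] q [ 15.  26.  -7.  -0. -57.  59.] jaw deg -106.1 x [ 0.001  0.001 -1.   ]
```

View pics/c3.png

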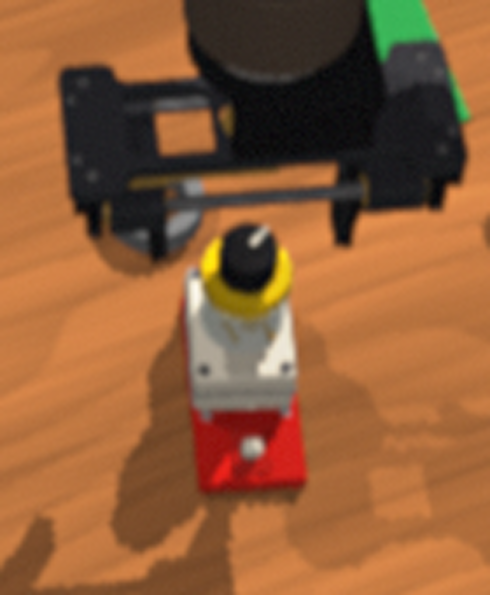

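```bash
python3 -c "
from ov import *
d=read_camera('scene')
c=np.array([.6236,-.0011]);a=np.radians(-106.1);j=np.array([np.cos(a),np.sin(a)])
for z in(.104,.1227):
  q=np.array([[*(c+s*.0435*j),z] for s in(-1,0,1)]); print((p(d,q)-[290,230])*3.5)
t=read_camera('top');crop(t,'c3t',270,130,390,250,5)
"
```

```text
[[325.74380679 255.20705705]
 [244.51701568 261.6248485 ]
 [162.93213515 268.07093288]]
[[328.66969847 236.72592109]
 [246.35465861 243.1890158 ]
 [163.67182986 249.68098804]]
```

View pics/c3t.png

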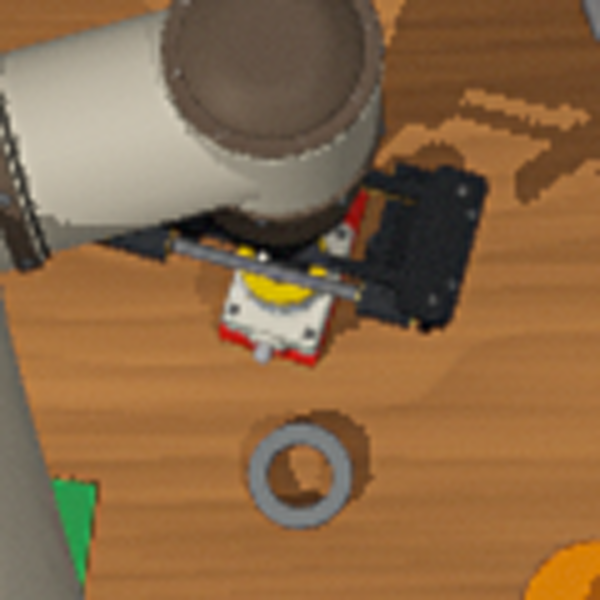

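>>> play_rows(
  motion=[
    {"offset":[0,0,0],"yaw":0},
    {"offset":[0,0,0],"yaw":0},
    {"offset":[0,0,0],"yaw":0},
    {"offset":[0,0,0],"yaw":0},
    {"offset":[0,0,0],"yaw":0},
    {"offset":[0,0,0],"yaw":0},
  ],
  fingers=0.25,
  newtons=10,
)

```text
time: 4.08
position: [0.6242, -0.0013, 0.1238]
ee_rot: [123.1, 89.8, 17.0]
force: [0.1, 0.4, 0.1]
opening: 0.0345
```

>>> play_rows(
  motion=[
    {"offset":[0,0,0],"yaw":0},
    {"offset":[0,0,0],"yaw":0},
    {"offset":[0,0,0],"yaw":0},
    {"offset":[0,0,1],"yaw":0},
    {"offset":[0,0,3],"yaw":0},
    {"offset":[0,0,7],"yaw":0},
    {"offset":[0,0,7],"yaw":0},
  ],
  fingers=0,
  newtons=10,
)

```text
time: 4.95
position: [0.6267, -0.0011, 0.1987]
ee_rot: [115.3, 89.3, 9.2]
force: [-0.1, 0.1, 0.4]
opening: 0.0002
```

```bash
python3 -c "
from ov import *
st()
s=read_camera('scene');crop(s,'c4',290,200,430,400,3)"
```

```text
t 4.95 pos [ 0.6267 -0.0011  0.1987] open 0.0002 F [-0.1  0.1  0.4] q [ 15.  23.  -1.   0. -65.  59.] jaw deg -106.08 x [ 0.013  0.002 -1.   ]
```

View pics/c4.png

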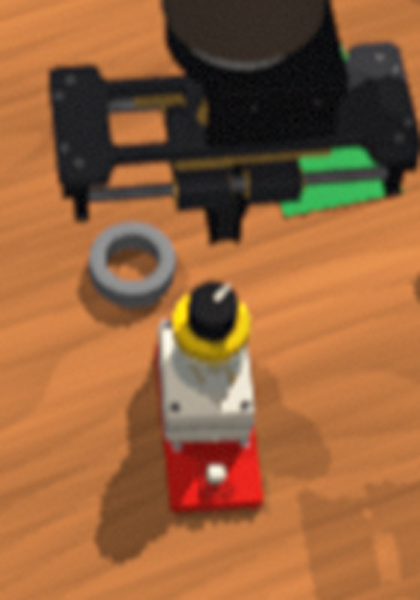

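```bash
python3 -c "
from ov import *
d=read_camera('scene')
print((p(d,np.array([[.6267,-.0011,.18],[.6267,-.0011,.1987]]))-[290,200])*3)
print(w(d,290+225/3,200+240/3,.18))
t=read_camera('top');print(p(t,np.array([[.6267,-.0011,.18],[.6267,-.0011,.1987]])));crop(t,'c4t',290,130,370,250,5)
"
```

```text
[[218.39130835 251.41849798]
 [220.18622274 233.77562546]]
[0.62081776 0.00570932 0.18      ]
[[326.0713485  174.11657235]
 [325.98401108 172.4444983 ]]
```

View pics/c4t.png

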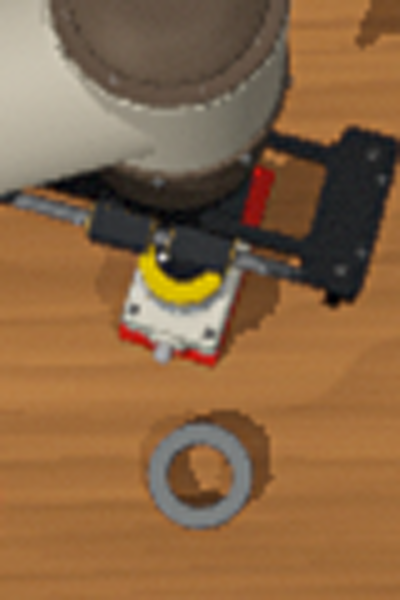

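```bash
python3 -c "
from ov import *
s=read_camera('scene');crop(s,'c5',300,190,430,310,6)
t=read_camera('top');crop(t,'c5t',290,150,370,210,9)
"
```

```text
(no output)
```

View pics/c5.png

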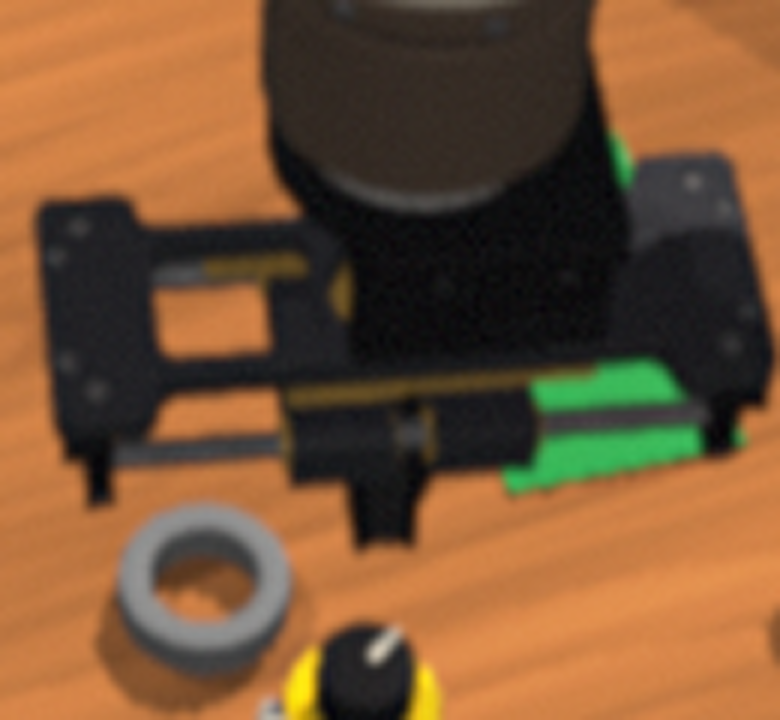

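View pics/c5t.png

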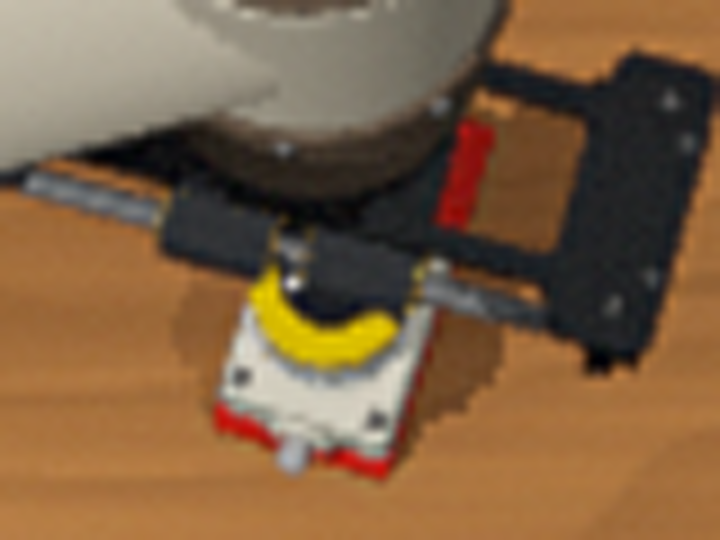

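```bash
python3 -c "
from ov import *
d=read_camera('scene')
for z in (.18,.19,.2,.21): print(z,p(d,np.array([[.6267+.0091,-.0011-.0027,z],[.6267,-.0011,z]])), w(d,364.2,280.8,z)-[.0091,-.0027,0])
V=d['view'];print(-V[:3,:3].T@V[:3,3])
"
```

```text
0.18 [[363.47434067 288.37710067]
 [362.79710278 283.80616599]] [0.61274313 0.00642073 0.18      ]
0.19 [[363.79906183 285.27094603]
 [363.1149399  280.68202826]] [0.61850982 0.00326017 0.19      ]
0.2 [[364.12877522 282.11703765]
 [363.43763695 277.5101205 ]] [6.24276517e-01 9.96045417e-05 2.00000000e-01]
0.21 [[364.46359686 278.91426576]
 [363.76530625 274.28933862]] [ 0.63004321 -0.00306096  0.21      ]
[ 1.1380223  -0.27918273  1.07510406]
```

>>> play_rows(
  motion=[
    {"offset":[-0.2,-0.05,0],"yaw":0},
    {"offset":[-0.25,-0.05,0],"yaw":0},
    {"offset":[-0.25,-0.05,0],"yaw":0},
    {"offset":[-0.25,-0.05,0],"yaw":0},
    {"offset":[-0.25,-0.05,-3],"yaw":0},
    {"offset":[-0.25,-0.05,-5],"yaw":0},
    {"offset":[-0.25,-0.05,-7],"yaw":0},
    {"offset":[-0.25,-0.05,-7],"yaw":0},
  ],
  fingers=1,
)

```text
time: 6.25
position: [0.62, -0.0021, 0.1211]
ee_rot: [-72.8, 89.9, -178.9]
force: [0.0, -0.1, -0.2]
opening: 0.0724
```

>>> play_rows(
  motion=[
    {"offset":[0,0,-1],"yaw":0},
    {"offset":[0,0,-1.7],"yaw":0},
    {"offset":[0,0,-2.3],"yaw":0},
    {"offset":[0,0,-2.3],"yaw":0},
    {"offset":[0,0,-2.3],"yaw":0},
  ],
)

```text
time: 6.88
position: [0.6203, -0.0021, 0.0984]
ee_rot: [-73.2, 89.9, -179.3]
force: [0.3, -1.2, -0.2]
opening: 0.0868
```

```bash
python3 -c "
from ov import *
st()
s=read_camera('scene');crop(s,'c6',300,220,430,340,6)"
```

```text
t 6.88 pos [ 0.6203 -0.0021  0.0984] open 0.0868 F [ 0.3 -1.2 -0.2] q [ 15.  28.  -9.  -0. -54.  59.] jaw deg -106.13 x [-0.002 -0.    -1.   ]
```

View pics/c6.png

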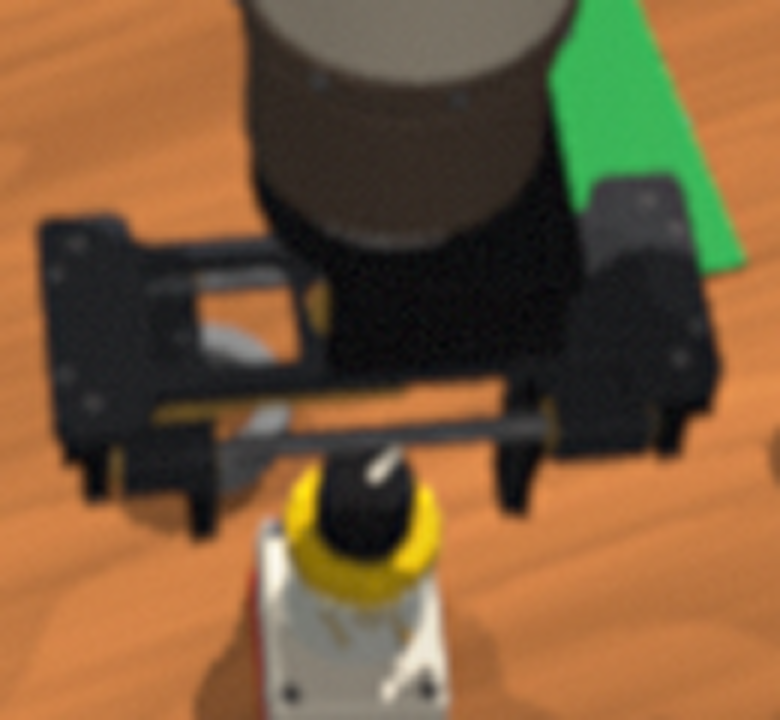

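```bash
python3 -c "
from ov import *
d=read_camera('scene')
st()
for z in (.08,.085,.09,.095,.1,.105): print(z,(p(d,np.array([[.6203+.0091,-.0021-.0027,z]]))-[300,220])*6)
"
```

```text
t 6.97 pos [ 0.6203 -0.002   0.0985] open 0.0867 F [-0.6 -0.2 -0.3] q [ 15.  27.  -9.  -0. -54.  59.] jaw deg -106.13 x [-0.002  0.    -1.   ]
0.08 [[351.78696059 566.57095871]]
0.085 [[352.58391019 558.5193021 ]]
0.09 [[353.38649159 550.41074698]]
0.095 [[354.19476469 542.24468808]]
0.1 [[355.00879025 534.02051152]]
0.105 [[355.8286299  525.73759466]]
```

```bash
python3 -c "
from ov import *
t=read_camera('top');crop(t,'c7t',270,140,390,220,6.6)
"
```

```text
(no output)
```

View pics/c7t.png

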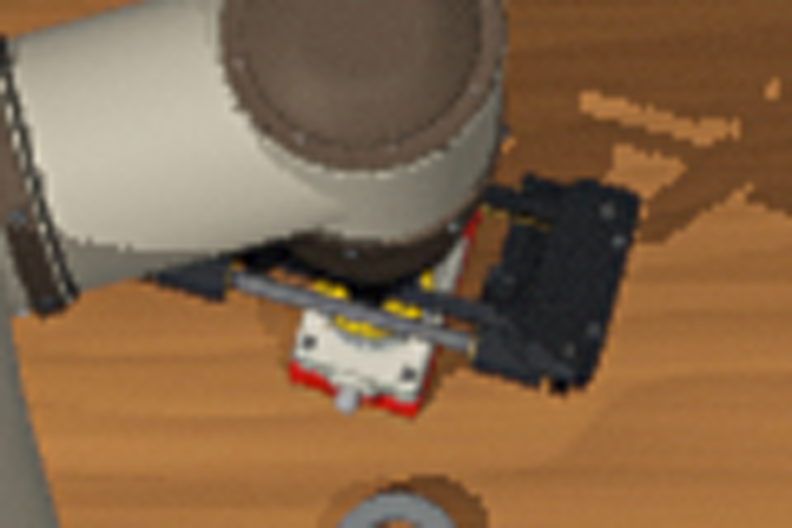

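```bash
python3 -c "
from ov import *
t=read_camera('top');d=read_camera('scene')
A=[(607,210),(620,241),(594,330),(569,350)];B=[(93,402),(68,372),(55,272),(75,243)]
def M(d): 
  V=np.array(d['view'][:3]);V=np.diag([1,-1,-1])@V;return d['K']@V
pa=np.array(A)/6.6+[270,140]-.5;pb=np.array(B)/6+[300,220]-.5
X=cv2.triangulatePoints(M(t),M(d),pa.T.astype(float),pb.T.astype(float));X=(X[:3]/X[3]).T
print(X.round(4),X.mean(0))
a=np.radians(-106.13);j=np.array([np.cos(a),np.sin(a)]);f=np.array([-j[1],j[0]])
for x in X: q=x[:2]-[.6203,-.002];print(q@j,q@f,x[2]-.0985)
print(p(t,X)-pa)
s=st()
"
```

```text
[[ 0.6238 -0.0888  0.2169]
 [ 0.6122 -0.0925  0.2177]
 [ 0.5788 -0.0832  0.2171]
 [ 0.5714 -0.0741  0.2171]] [ 0.59655771 -0.08466053  0.21718924]
0.08242143087995678 0.027443661032973785 0.11839165741260671
0.08914649229884831 0.017351817793817108 0.11916112739019807
0.08955716420528004 -0.01726435550539686 0.11864054084887615
0.08288501667370621 -0.02690350564813689 0.11856363756438079
[[ 0.35541168  0.11921276]
 [-0.00978583 -0.00327876]
 [ 0.35919449  0.11906482]
 [ 0.45531526  0.15175734]]
t 7.12 pos [ 0.6201 -0.0021  0.0983] open 0.087 F [ 0.  -0.5 -0.7] q [ 15.  28.  -9.  -0. -54.  59.] jaw deg -106.13 x [-0.002  0.    -1.   ]
```

>>> play_rows(
  motion=[
    {"offset":[0.4,0.05,0],"yaw":0},
    {"offset":[0.4,0.05,0],"yaw":0},
    {"offset":[0.4,0.05,0],"yaw":0},
    {"offset":[0.4,0.05,0],"yaw":0},
    {"offset":[0.4,0.05,0],"yaw":0},
    {"offset":[0.4,0.05,0],"yaw":0},
    {"offset":[0.4,0.05,0],"yaw":0},
    {"offset":[0.4,0.05,0],"yaw":0},
  ],
  fingers=0.2,
  newtons=8,
)

```text
time: 8.12
position: [0.6241, -0.0016, 0.0983]
ee_rot: [-75.8, 89.9, 178.0]
force: [0.5, -0.5, 0.2]
opening: 0.0316
```

```bash
python3 -c "
from ov import *
st()
s=read_camera('scene');crop(s,'c8',300,220,430,340,6)"
```

```text
t 8.12 pos [ 0.6241 -0.0016  0.0983] open 0.0316 F [ 0.5 -0.5  0.2] q [ 15.  28.  -8.  -0. -54.  59.] jaw deg -106.13 x [-0.002  0.    -1.   ]
```

View pics/c8.png

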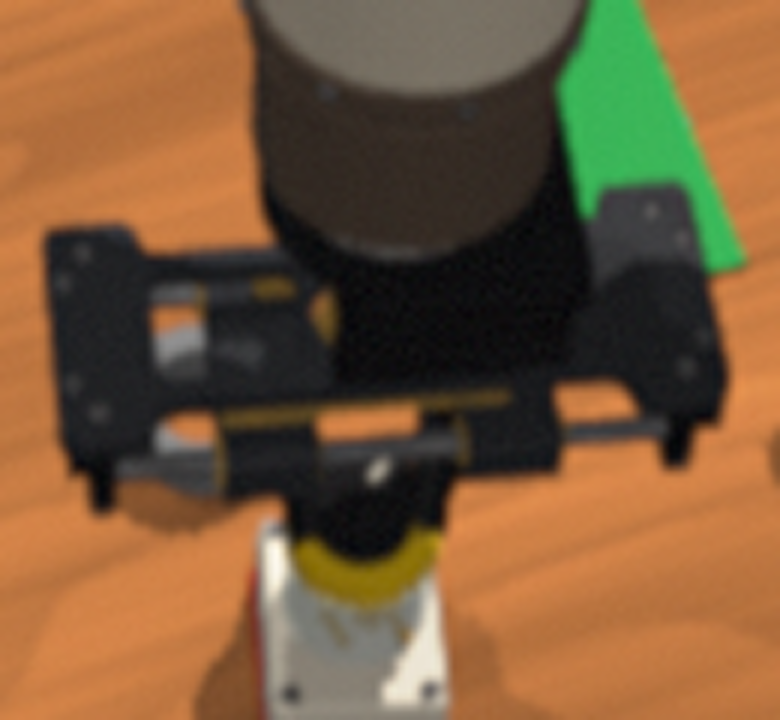

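>>> play_rows(
  motion=[
    {"offset":[0,0,0.5],"yaw":0},
    {"offset":[0,0,2],"yaw":0},
    {"offset":[0,0,4],"yaw":0},
    {"offset":[0,0,7],"yaw":0},
    {"offset":[0,0,9],"yaw":0},
    {"offset":[0,0,9],"yaw":0},
    {"offset":[0,0,9],"yaw":0},
    {"offset":[0,0,9],"yaw":0},
  ],
  fingers=0.2,
  newtons=8,
)

```text
time: 9.18
position: [0.6234, -0.0017, 0.1872]
ee_rot: [-70.3, 89.8, -176.4]
force: [1.1, -0.8, -0.0]
opening: 0.0317
```

```bash
python3 -c "
from ov import *
st()
s=read_camera('scene');crop(s,'c9',290,190,430,400,2.8)"
```

```text
t 9.18 pos [ 0.6234 -0.0017  0.1872] open 0.0317 F [ 1.1 -0.8 -0. ] q [ 15.  23.  -2.  -0. -65.  59.] jaw deg -106.14 x [-0.004 -0.    -1.   ]
```

View pics/c9.png

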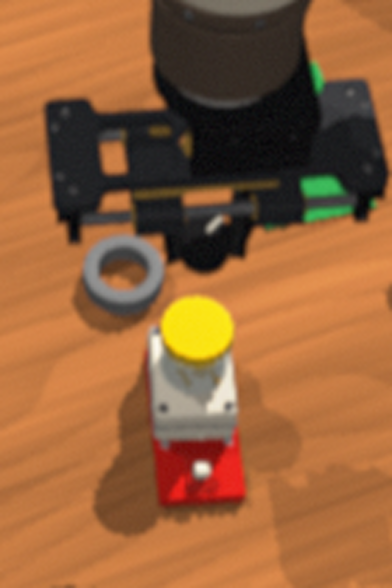

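```bash
python3 -c "
from ov import *
d=read_camera('scene')
j=np.array([-.278,-.961]);f=np.array([.961,-.278]);c=np.array([.6267,-.0011])
for z in(.2,.21,.22,.23,.24,.25): 
  print(z,[((p(d,np.array([[*(c+a*j+b*f),z]]))-[300,190])*6).round()[0] for a,b in((.08,.02),(.088,.027),(.0,.0),(0,.02))])
"
```

```text
0.2 [array([110., 605.]), array([ 83., 628.]), array([381., 525.]), array([390., 584.])]
0.21 [array([109., 586.]), array([ 83., 609.]), array([383., 506.]), array([392., 565.])]
0.22 [array([109., 567.]), array([ 83., 590.]), array([385., 486.]), array([394., 545.])]
0.23 [array([109., 547.]), array([ 82., 571.]), array([387., 466.]), array([396., 525.])]
0.24 [array([109., 527.]), array([ 82., 551.]), array([389., 446.]), array([398., 505.])]
0.25 [array([109., 507.]), array([ 82., 531.]), array([391., 425.]), array([401., 485.])]
```

>>> play_rows(
  motion=[
    {"offset":[-1.5,5.4,0],"yaw":0},
    {"offset":[-3,10.8,0],"yaw":0},
    {"offset":[-4.5,16.2,0],"yaw":0},
    {"offset":[-6,21.6,0],"yaw":0},
    {"offset":[-7.5,27,0],"yaw":0},
    {"offset":[-9,32.4,0],"yaw":0},
    {"offset":[-10.6,37.9,0],"yaw":0},
    {"offset":[-10.6,37.9,0],"yaw":0},
  ],
)

```text
time: 10.28
position: [0.5162, 0.3808, 0.1862]
ee_rot: [-63.5, 89.7, -169.4]
force: [0.3, -0.8, -0.5]
opening: 0.0317
```

>>> play_rows(
  motion=[
    {"offset":[0,0,0],"yaw":0},
    {"offset":[0,0,0],"yaw":0},
  ],
)

```text
time: 10.52
position: [0.5165, 0.3799, 0.1859]
ee_rot: [-57.6, 89.7, -163.5]
force: [-0.6, 1.0, -0.0]
opening: 0.0316
```

>>> play_rows(
  motion=[
    {"offset":[0,-0.3,-5],"yaw":0},
    {"offset":[0,-0.3,-9],"yaw":0},
    {"offset":[0,-0.3,-12],"yaw":0},
    {"offset":[0,-0.3,-14],"yaw":0},
    {"offset":[0,-0.3,-15],"yaw":0},
    {"offset":[0,-0.3,-15],"yaw":0},
    {"offset":[0,-0.3,-15],"yaw":0},
  ],
)

```text
time: 11.4
position: [0.5172, 0.3772, 0.0371]
ee_rot: [-73.7, 89.8, -179.6]
force: [0.3, 0.3, 0.0]
opening: 0.0319
```

```bash
python3 -c "
from ov import *
st()
s=read_camera('scene');crop(s,'c10',420,120,570,300,3.3)"
```

```text
t 11.4 pos [0.5172 0.3772 0.0371] open 0.0319 F [0.3 0.3 0. ] q [ 50.  33.  -9.  -0. -48.  24.] jaw deg -105.92 x [-0.003 -0.    -1.   ]
```

View pics/c10.png

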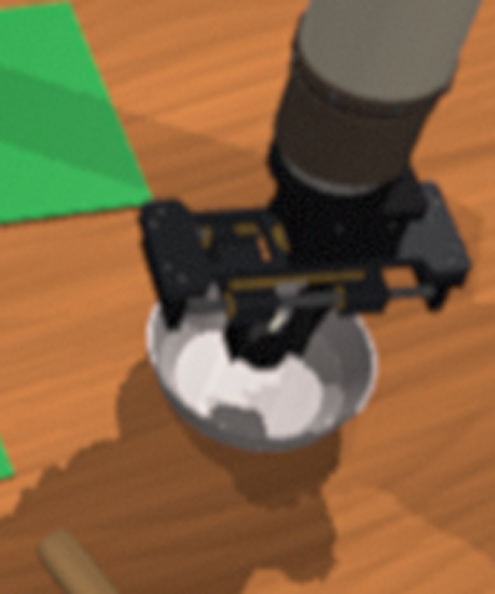

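>>> play_rows(
  motion=[
    {"offset":[0,0,-1],"yaw":0},
    {"offset":[0,0,-2],"yaw":0},
    {"offset":[0,0,-2.7],"yaw":0},
    {"offset":[0,0,-3.1],"yaw":0},
    {"offset":[0,0,-3.1],"yaw":0},
    {"offset":[0,0,-3.1],"yaw":0},
  ],
)

```text
time: 12.2
position: [0.5173, 0.3775, 0.0064]
ee_rot: [-82.9, 89.8, 171.2]
force: [-0.5, 0.3, 0.5]
opening: 0.0319
```

>>> play_rows(
  motion=[
    {"offset":[0,0,-0.15],"yaw":0},
    {"offset":[0,0,-0.3],"yaw":0},
    {"offset":[0,0,-0.4],"yaw":0},
    {"offset":[0,0,-0.4],"yaw":0},
    {"offset":[0,0,-0.4],"yaw":0},
  ],
)

```text
time: 12.82
position: [0.5173, 0.3775, 0.0024]
ee_rot: [-84.7, 89.8, 169.4]
force: [0.0, -0.1, -0.6]
opening: 0.0315
```

Release here (about 1 mm drop), opening partway.

>>> play_rows(
  motion=[
    {"offset":[0,0,0],"yaw":0},
    {"offset":[0,0,0],"yaw":0},
    {"offset":[0,0,0.1],"yaw":0},
    {"offset":[0,0,2],"yaw":0},
    {"offset":[0,0,6],"yaw":0},
    {"offset":[0,0,11],"yaw":0},
    {"offset":[0,0,17],"yaw":0},
    {"offset":[0,0,17],"yaw":0},
  ],
  fingers=0.55,
)

```text
time: 13.82
position: [0.5202, 0.38, 0.1809]
ee_rot: [158.8, 89.2, 52.9]
force: [-0.9, 0.3, -0.2]
opening: 0.0479
```

```bash
python3 -c "
from ov import *
st()
s=read_camera('scene');crop(s,'c11',420,120,570,300,3.3)"
```

```text
t 13.82 pos [0.5202 0.38   0.1809] open 0.0479 F [-0.9  0.3 -0.2] q [ 50.  25.  -0.  -0. -64.  24.] jaw deg -105.84 x [ 0.008  0.011 -1.   ]
```

View pics/c11.png

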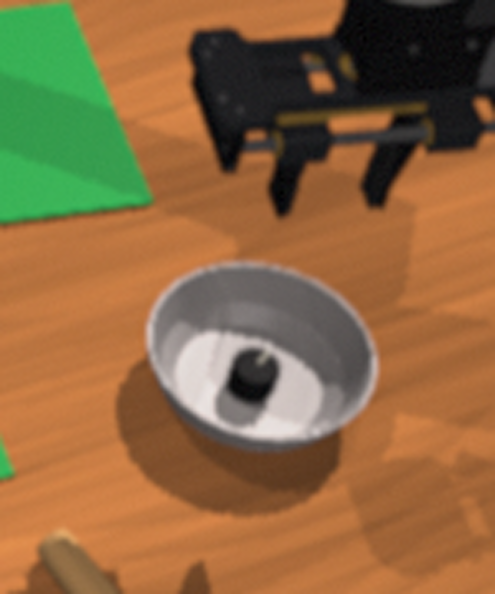

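>>> play_rows(
  motion=[
    {"offset":[1.5,-5.4,0],"yaw":0},
    {"offset":[3,-10.8,0],"yaw":0},
    {"offset":[4.5,-16.2,0],"yaw":0},
    {"offset":[6,-21.6,0],"yaw":0},
    {"offset":[7.5,-27,0],"yaw":0},
    {"offset":[9,-32.4,0],"yaw":0},
    {"offset":[10.4,-38.1,0],"yaw":0},
    {"offset":[10.4,-38.1,0],"yaw":0},
  ],
  fingers=1,
)

```text
time: 14.88
position: [0.622, -0.0061, 0.1761]
ee_rot: [-166.5, 89.6, 87.3]
force: [-0.4, 0.3, 0.3]
opening: 0.087
```

>>> play_rows(
  motion=[
    {"offset":[0,0,0],"yaw":0},
    {"offset":[0,0,0],"yaw":0},
    {"offset":[0,0,0],"yaw":0},
  ],
)

```text
time: 15.25
position: [0.6219, -0.0049, 0.1761]
ee_rot: [-165.0, 89.6, 88.9]
force: [0.9, 0.4, -0.2]
opening: 0.0873
```

```bash
cat > b.py <<'E'
from ov import *
st()
s=read_camera('scene')
m=cv2.inRange(cv2.cvtColor(s["frame"],cv2.COLOR_RGB2HSV),(22,150,80),(32,255,255));m[:,:300]=0;m[:,420:]=0
q=cv2.findContours(m,0,2)[0];c=max(q,key=cv2.contourArea);print(cv2.boundingRect(c))
cv=[(circ((.6245,-.001),.024,.1),(255,0,255)),(rect((.628,-.002),-18,.072,.056,.05),(0,255,0)),(rect((.647,-.0095),-16.3,.12,.06,.012),(255,255,0))]
draw(s,"c12",(320,280,400,380),6,cv)
E
python3 b.py
```

```text
t 15.25 pos [ 0.6219 -0.0049  0.1761] open 0.0873 F [ 0.9  0.4 -0.2] q [ 14.  23.  -3.  -0. -63.  60.] jaw deg -106.12 x [ 0.     0.006 -1.   ]
(348, 296, 25, 25)
```

View pics/c12.png

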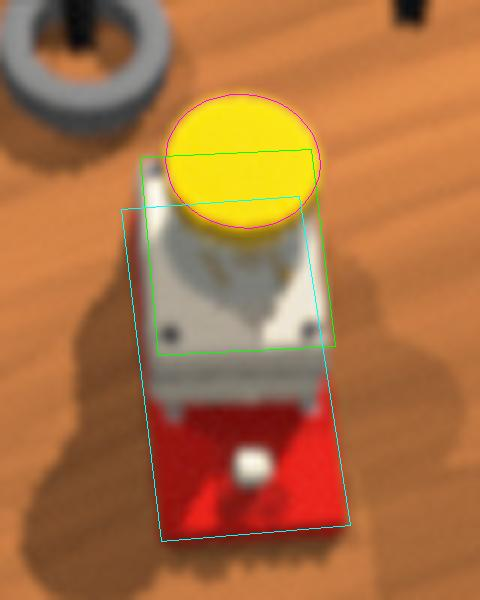

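>>> play_rows(
  motion=[
    {"offset":[0.25,0.4,0],"yaw":0},
    {"offset":[0.25,0.4,-1],"yaw":0},
    {"offset":[0.25,0.4,-3],"yaw":0},
    {"offset":[0.25,0.4,-5],"yaw":0},
    {"offset":[0.25,0.4,-7],"yaw":0},
    {"offset":[0.25,0.4,-7],"yaw":0},
    {"offset":[0.25,0.4,-7],"yaw":0},
  ],
)

```text
time: 16.18
position: [0.6249, -0.0009, 0.1066]
ee_rot: [-174.1, 89.6, 79.8]
force: [0.3, 0.3, 0.3]
opening: 0.0871
```

```bash
python3 -c "
from h import *
st()"
```

```text
t 16.18 pos [ 0.6249 -0.0009  0.1066] open 0.0871 F [0.3 0.3 0.3] q [ 15.  27.  -8.  -0. -55.  60.] jaw deg -106.11 x [ 0.001  0.006 -1.   ]
```

>>> play_rows(
  motion=[
    {"offset":[0,0,-1.5],"yaw":0},
    {"offset":[0,0,-3],"yaw":0},
    {"offset":[0,0,-4],"yaw":0},
    {"offset":[0,0,-4.6],"yaw":0},
    {"offset":[0,0,-4.6],"yaw":0},
    {"offset":[0,0,-4.6],"yaw":0},
  ],
)

```text
time: 16.92
position: [0.6253, -0.0009, 0.061]
ee_rot: [177.7, 89.6, 71.6]
force: [0.2, 0.6, 0.2]
opening: 0.087
```

>>> play_rows(
  motion=[
    {"offset":[0,0,0],"yaw":0},
    {"offset":[0,0,0],"yaw":0},
    {"offset":[0,0,0],"yaw":0},
    {"offset":[0,0,0],"yaw":0},
    {"offset":[0,0,0],"yaw":0},
    {"offset":[0,0,0],"yaw":0},
    {"offset":[0,0,0],"yaw":0},
  ],
  fingers=0.4,
  newtons=12,
)

```text
time: 17.8
position: [0.6253, -0.0009, 0.061]
ee_rot: [178.1, 89.6, 72.0]
force: [-0.6, -0.2, 0.6]
opening: 0.0478
```

```bash
python3 b.py
```

```text
t 17.8 pos [ 0.6253 -0.0009  0.061 ] open 0.0478 F [-0.6 -0.2  0.6] q [ 15.  30. -10.  -0. -49.  60.] jaw deg -106.1 x [ 0.002  0.006 -1.   ]
(348, 308, 26, 13)
```

View pics/c12.png

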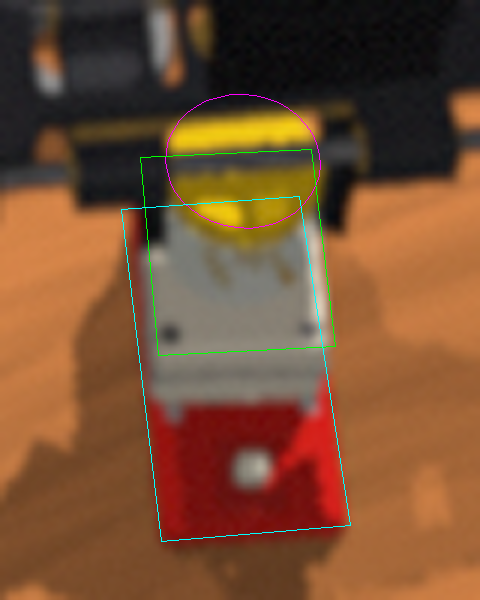

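>>> play_rows(
  motion=[
    {"offset":[0,0,0.5],"yaw":0},
    {"offset":[0,0,2],"yaw":0},
    {"offset":[0,0,4],"yaw":0},
    {"offset":[0,0,6],"yaw":0},
    {"offset":[0,0,7],"yaw":0},
    {"offset":[0,0,7],"yaw":0},
    {"offset":[0,0,7],"yaw":0},
  ],
  fingers=0.4,
  newtons=12,
)

```text
time: 18.73
position: [0.6246, -0.0009, 0.1302]
ee_rot: [-167.5, 89.7, 86.4]
force: [-0.5, -0.1, -1.0]
opening: 0.0474
```

```bash
python3 -c "
from ov import *
st()
cv=[(circ((.435,-.18),.045,.004),(0,0,0)),(rect((.628,-.003),-16,.072,.056,.05),(0,255,0)),(rect((.648,-.009),-16,.12,.06,.012),(255,255,0))]
s=read_camera('scene');draw(s,'c13',(200,220,420,390),3.6,cv)"
```

```text
t 18.73 pos [ 0.6246 -0.0009  0.1302] open 0.0474 F [-0.5 -0.1 -1. ] q [ 15.  26.  -6.  -0. -58.  60.] jaw deg -106.12 x [ 0.     0.006 -1.   ]
```

View pics/c13.png

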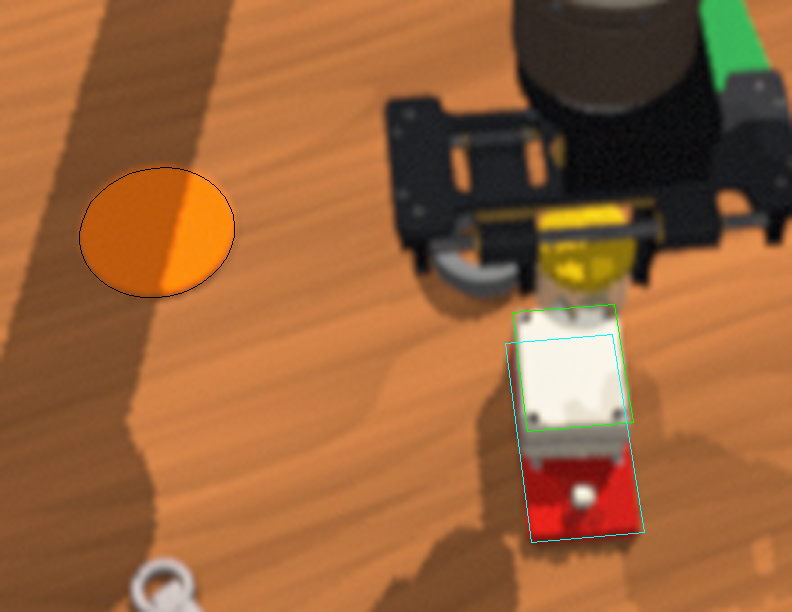

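>>> play_rows(
  motion=[
    {"offset":[-2,-1.9,0],"yaw":0},
    {"offset":[-5.3,-5,0],"yaw":0},
    {"offset":[-9,-8.5,0],"yaw":0},
    {"offset":[-12.7,-12,0],"yaw":0},
    {"offset":[-16,-15,0],"yaw":0},
    {"offset":[-18,-17,0],"yaw":0},
    {"offset":[-19,-17.9,0],"yaw":0},
    {"offset":[-19,-17.9,0],"yaw":0},
  ],
)

```text
time: 19.77
position: [0.4345, -0.1802, 0.1299]
ee_rot: [-163.0, 89.7, 90.8]
force: [-0.8, 0.3, -1.9]
opening: 0.0478
```

>>> play_rows(
  motion=[
    {"offset":[0,0,-1],"yaw":0},
    {"offset":[0,0,-3],"yaw":0},
    {"offset":[0,0,-5],"yaw":0},
    {"offset":[0,0,-7],"yaw":0},
    {"offset":[0,0,-8],"yaw":0},
    {"offset":[0,0,-8],"yaw":0},
    {"offset":[0,0,-8],"yaw":0},
  ],
)

```text
time: 20.65
position: [0.4352, -0.1801, 0.0504]
ee_rot: [-174.6, 89.7, 79.3]
force: [-0.2, 0.0, -0.8]
opening: 0.0475
```

```bash
python3 -c "
from ov import *
st()
cv=[(circ((.435,-.18),.045,.004),(0,0,0))]
s=read_camera('scene');draw(s,'c14',(180,200,330,320),5,cv)"
```

```text
t 20.65 pos [ 0.4352 -0.1801  0.0504] open 0.0475 F [-0.2  0.  -0.8] q [ -3.  19. -33.  -1. -38.  77.] jaw deg -106.13 x [ 0.001  0.006 -1.   ]
```

View pics/c14.png

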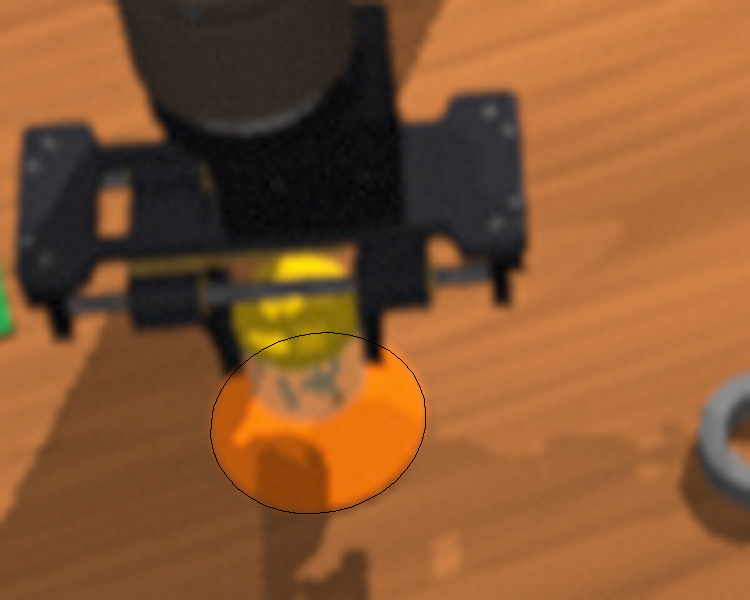

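>>> play_rows(
  motion=[
    {"offset":[0,0,-1],"yaw":0},
    {"offset":[0,0,-2],"yaw":0},
    {"offset":[0,0,-2.8],"yaw":0},
    {"offset":[0,0,-3.2],"yaw":0},
    {"offset":[0,0,-3.4],"yaw":0},
    {"offset":[0,0,-3.4],"yaw":0},
    {"offset":[0,0,-3.4],"yaw":0},
  ],
)

```text
time: 21.58
position: [0.4354, -0.1802, 0.0167]
ee_rot: [176.6, 89.7, 70.5]
force: [-0.0, 0.3, -1.4]
opening: 0.0477
```

>>> play_rows(
  motion=[
    {"offset":[0,0,-0.1],"yaw":0},
    {"offset":[0,0,-0.2],"yaw":0},
    {"offset":[0,0,-0.2],"yaw":0},
    {"offset":[0,0,-0.2],"yaw":0},
  ],
)

```text
time: 22.08
position: [0.4356, -0.1802, 0.015]
ee_rot: [172.8, 89.7, 66.7]
force: [-0.7, 1.1, 1.3]
opening: 0.0474
```

>>> play_rows(
  motion=[
    {"offset":[0,0,0],"yaw":0},
    {"offset":[0,0,0],"yaw":0},
    {"offset":[0,0,0],"yaw":0},
    {"offset":[0,0,0],"yaw":0},
    {"offset":[0,0,0],"yaw":0},
  ],
  fingers=1,
)

```text
time: 22.7
position: [0.4356, -0.1802, 0.0149]
ee_rot: [172.9, 89.7, 66.7]
force: [-0.1, 1.1, 0.3]
opening: 0.0845
```

>>> play_rows(
  motion=[
    {"offset":[0,0,1],"yaw":0},
    {"offset":[0,0,3],"yaw":0},
    {"offset":[0,0,6],"yaw":0},
    {"offset":[0,0,9],"yaw":0},
    {"offset":[0,0,12],"yaw":0},
    {"offset":[0,0,13],"yaw":0},
    {"offset":[0,0,13],"yaw":0},
  ],
)

```text
time: 23.58
position: [0.4356, -0.1801, 0.1454]
ee_rot: [163.2, 89.6, 57.0]
force: [-0.8, 0.5, 0.7]
opening: 0.087
```

```bash
python3 -c "
from ov import *
st()
cv=[(circ((.435,-.18),.045,.004),(0,0,0)),(circ((.435,-.18),.024,.054),(0,0,0)),(rect((.628,-.003),-16,.072,.056,.05),(0,255,0)),(rect((.648,-.010),-16,.12,.06,.012),(255,255,0))]
s=read_camera('scene');draw(s,'c15',(200,220,420,390),3.6,cv)
draw(s,'c15b',(325,290,395,380),6.5,cv[2:])
t=read_camera('top');draw(t,'c15t',(300,150,360,210),9,cv)"
```

```text
t 23.57 pos [ 0.4356 -0.1801  0.1454] open 0.087 F [-0.8  0.5  0.7] q [ -3.  11. -26.  -0. -52.  77.] jaw deg -106.14 x [ 0.004  0.006 -1.   ]
```

View pics/c15.png

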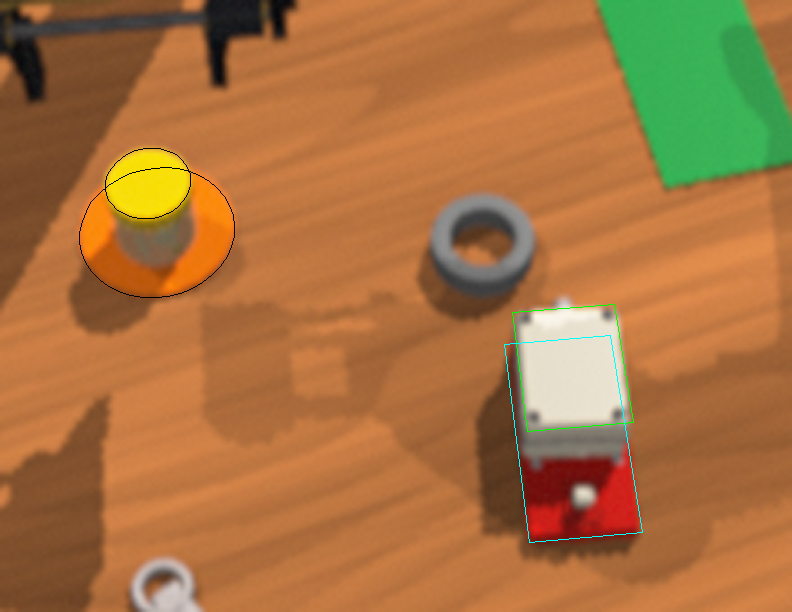

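View pics/c15b.png

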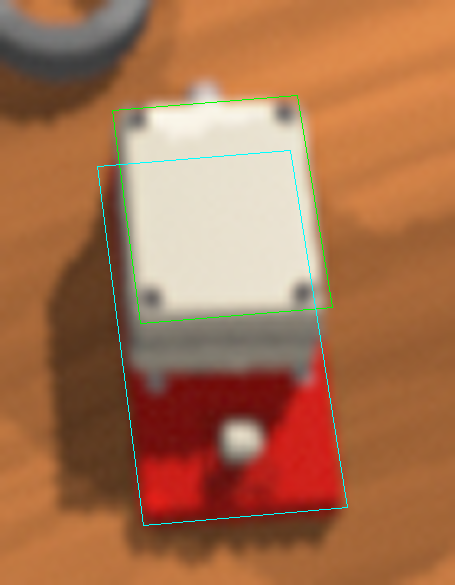

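View pics/c15t.png

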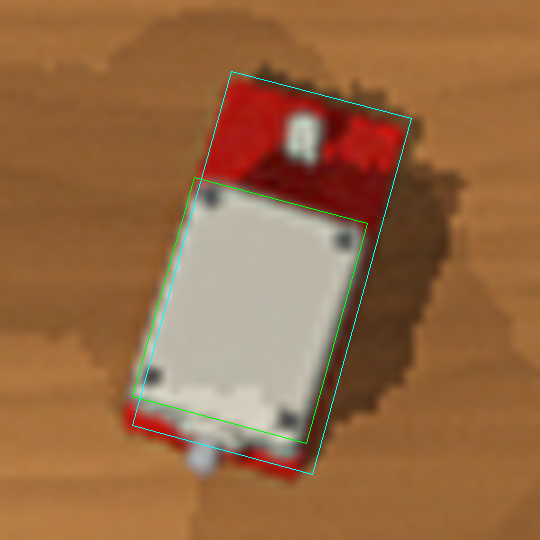

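```bash
python3 -c "
from ov import *
t=read_camera('top');s=read_camera('scene')
for d,o,k,q in((t,(300,150),9,[(210,195),(345,240),(288,418),(152,375)]),(s,(325,290),6.5,[(302,293),(150,298),(135,118),(285,113)])):
  X=np.array([w(d,o[0]+a/k-.5,o[1]+b/k-.5,.05)[:2] for a,b in q]);print(X.round(4),X.mean(0))
  X=X[np.argsort(X[:,0])]
  print(cv2.minAreaRect((X*1000).astype(np.float32)))
"
```

```text
[[ 0.6646  0.0091]
 [ 0.6497 -0.0329]
 [ 0.5938 -0.0144]
 [ 0.6079  0.0278]] [ 0.62900745 -0.00261085]
((629.1989135742188, -2.6612625122070312), (44.543392181396484, 59.90087890625), 71.76223754882812)
[[ 0.6627  0.0078]
 [ 0.6481 -0.0341]
 [ 0.5907 -0.0148]
 [ 0.6055  0.0279]] [ 0.62673738 -0.00328941]
((626.7233276367188, -3.390806198120117), (45.176734924316406, 60.66598129272461), 70.88982391357422)
```

>>> play_rows(
  motion=[
    {"offset":[2,1.9,0],"yaw":0},
    {"offset":[5.3,5,0],"yaw":0},
    {"offset":[9,8.5,0],"yaw":-0.02},
    {"offset":[12.7,12,0],"yaw":-0.043},
    {"offset":[16,15,0],"yaw":-0.043},
    {"offset":[18.2,17,0],"yaw":-0.043},
    {"offset":[19.25,17.7,0],"yaw":-0.043},
    {"offset":[19.25,17.7,0],"yaw":-0.043},
  ],
)

```text
time: 24.78
position: [0.6269, -0.0032, 0.1426]
ee_rot: [-139.4, 89.7, 112.0]
force: [-1.0, -0.5, -0.7]
opening: 0.0871
```

>>> play_rows(
  motion=[
    {"offset":[0,0,-1],"yaw":0},
    {"offset":[0,0,-3],"yaw":0},
    {"offset":[0,0,-5],"yaw":0},
    {"offset":[0,0,-7],"yaw":0},
    {"offset":[0,0,-8.5],"yaw":0},
    {"offset":[0,0,-8.5],"yaw":0},
    {"offset":[0,0,-8.5],"yaw":0},
  ],
)

```text
time: 25.65
position: [0.6273, -0.0033, 0.0583]
ee_rot: [-151.5, 89.7, 99.9]
force: [1.0, 0.5, 1.0]
opening: 0.0873
```

```bash
python3 -c "
from ov import *
st()
s=read_camera('scene');draw(s,'c16',(300,240,430,380),4.5,[])"
```

```text
t 25.65 pos [ 0.6273 -0.0033  0.0583] open 0.0873 F [1.  0.5 1. ] q [ 14.  31. -10.  -0. -49.  57.] jaw deg -108.6 x [-0.001  0.006 -1.   ]
```

View pics/c16.png

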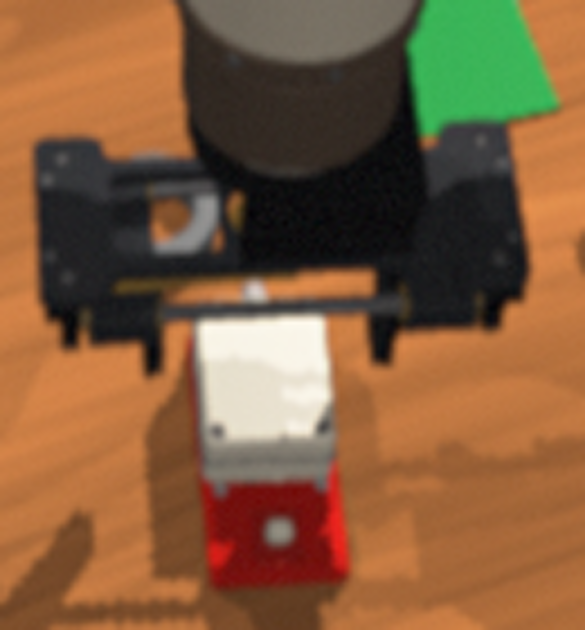

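>>> play_rows(
  motion=[
    {"offset":[0,0,-1.5],"yaw":0},
    {"offset":[0,0,-3],"yaw":0},
    {"offset":[0,0,-4],"yaw":0},
    {"offset":[0,0,-4.4],"yaw":0},
    {"offset":[0,0,-4.4],"yaw":0},
    {"offset":[0,0,-4.4],"yaw":0},
  ],
)

```text
time: 26.45
position: [0.6279, -0.0031, 0.0149]
ee_rot: [-166.4, 89.7, 85.0]
force: [-0.1, 0.4, -0.1]
opening: 0.087
```

>>> play_rows(
  motion=[
    {"offset":[0,0,0],"yaw":0},
    {"offset":[0,0,0],"yaw":0},
    {"offset":[0,0,0],"yaw":0},
    {"offset":[0,0,0],"yaw":0},
    {"offset":[0,0,0],"yaw":0},
    {"offset":[0,0,0],"yaw":0},
  ],
  fingers=0.5,
  newtons=20,
)

```text
time: 27.2
position: [0.6279, -0.0031, 0.015]
ee_rot: [-166.1, 89.7, 85.3]
force: [-0.9, 0.2, 0.6]
opening: 0.056
```

```bash
python3 -c "
from ov import *
st()
s=read_camera('scene');draw(s,'c17',(300,240,430,380),4.5,[])"
```

```text
t 27.2 pos [ 0.6279 -0.0031  0.015 ] open 0.056 F [-0.9  0.2  0.6] q [ 14.  34. -12.  -0. -44.  57.] jaw deg -108.58 x [ 0.     0.006 -1.   ]
```

View pics/c17.png

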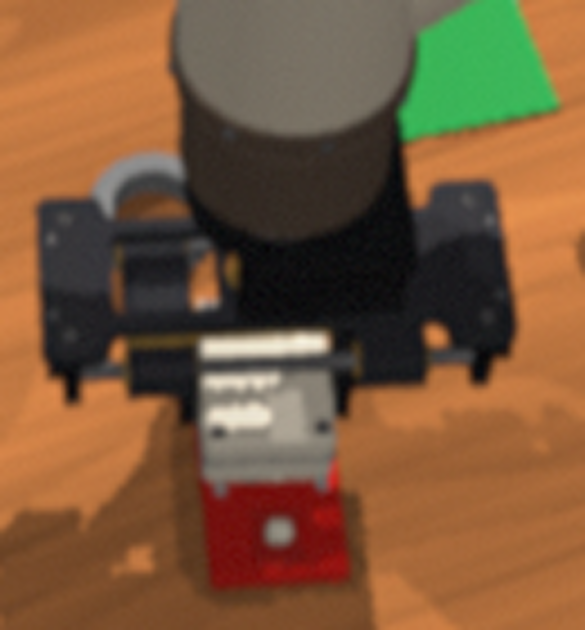

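>>> play_rows(
  motion=[
    {"offset":[0,0,0.4],"yaw":0},
    {"offset":[0,0,1.5],"yaw":0},
    {"offset":[0,0,3.5],"yaw":0},
    {"offset":[0,0,6],"yaw":0},
    {"offset":[0,0,8],"yaw":0},
    {"offset":[0,0,9],"yaw":0},
    {"offset":[0,0,9],"yaw":0},
    {"offset":[0,0,9],"yaw":0},
  ],
  fingers=0.5,
  newtons=20,
)

```text
time: 28.25
position: [0.6272, -0.0032, 0.104]
ee_rot: [-146.8, 89.7, 104.6]
force: [-0.7, 0.5, -1.5]
opening: 0.0559
```

```bash
python3 -c "
from ov import *
st()
s=read_camera('scene');draw(s,'c18',(300,240,430,380),4.5,[(rect((.647,-.009),-16.,.12,.06,.012),(255,255,0))])"
```

```text
t 28.25 pos [ 0.6272 -0.0032  0.104 ] open 0.0559 F [-0.7  0.5 -1.5] q [ 14.  28.  -7.  -0. -55.  57.] jaw deg -108.6 x [-0.001  0.006 -1.   ]
```

View pics/c18.png

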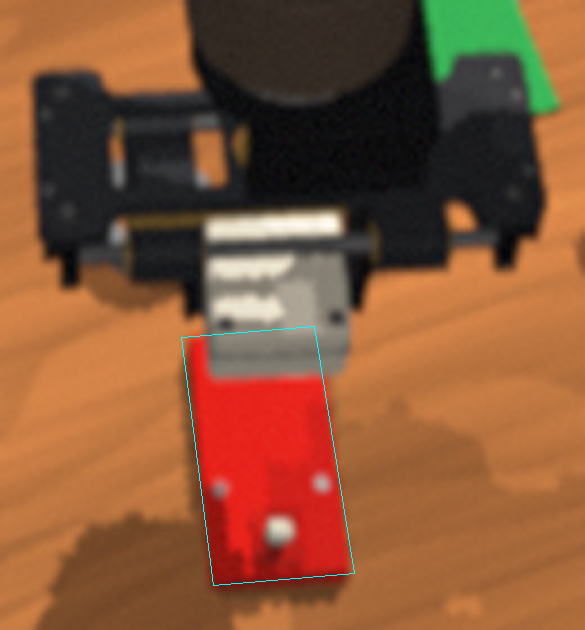

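>>> play_rows(
  motion=[
    {"offset":[-0.8,-2.8,0],"yaw":0.02},
    {"offset":[-2.2,-7.8,0],"yaw":0.08},
    {"offset":[-3.7,-13.2,0],"yaw":0.14},
    {"offset":[-5.2,-18.6,0],"yaw":0.2},
    {"offset":[-6.7,-24,0],"yaw":0.26},
    {"offset":[-8.2,-29,0],"yaw":0.32},
    {"offset":[-9.4,-33,0],"yaw":0.35},
    {"offset":[-10.2,-36,0],"yaw":0.367},
  ],
)

```text
time: 29.3
position: [0.5238, -0.3648, 0.1027]
ee_rot: [-136.3, 89.6, 136.1]
force: [-0.8, -0.1, -2.0]
opening: 0.0555
```

>>> play_rows(
  motion=[
    {"offset":[-0.3,-0.8,0],"yaw":0},
    {"offset":[-0.3,-0.8,0],"yaw":0},
    {"offset":[-0.3,-0.8,0],"yaw":0},
    {"offset":[-0.3,-0.8,0],"yaw":0},
  ],
)

```text
time: 29.8
position: [0.5214, -0.3718, 0.1028]
ee_rot: [-137.3, 89.6, 135.2]
force: [0.8, 0.7, -1.4]
opening: 0.0558
```

```bash
python3 -c "
from ov import *
st()"
```

```text
t 29.8 pos [ 0.5214 -0.3718  0.1028] open 0.0558 F [ 0.8  0.7 -1.4] q [-21.  29.  -5.  -0. -56. 114.] jaw deg -87.53 x [-0.005  0.005 -1.   ]
```

>>> play_rows(
  motion=[
    {"offset":[0,-0.3,-1],"yaw":0},
    {"offset":[0,-0.3,-3],"yaw":0},
    {"offset":[0,-0.3,-5],"yaw":0},
    {"offset":[0,-0.3,-7],"yaw":0},
    {"offset":[0,-0.3,-8],"yaw":0},
    {"offset":[0,-0.3,-8],"yaw":0},
    {"offset":[0,-0.3,-8],"yaw":0},
  ],
)

```text
time: 30.68
position: [0.522, -0.3751, 0.0236]
ee_rot: [-140.8, 89.7, 131.7]
force: [-0.1, -0.4, -1.5]
opening: 0.0554
```

```bash
python3 -c "
from ov import *
st()
s=read_camera('scene');draw(s,'c19',(80,270,230,400),5,[(rect((.521,-.375),2.4,.11,.09,.003),(0,255,255)),(rect((.521,-.375),2.4,.072,.056,.003),(0,255,0))])"
```

```text
t 30.68 pos [ 0.522  -0.3751  0.0236] open 0.0554 F [-0.1 -0.4 -1.5] q [-21.  34.  -9.  -0. -47. 114.] jaw deg -87.51 x [-0.004  0.005 -1.   ]
```

View pics/c19.png

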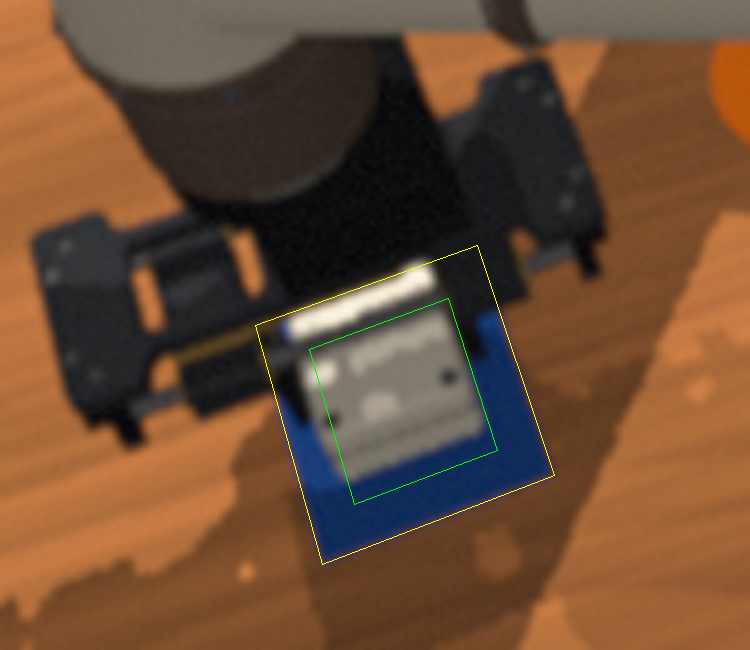

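Aligned. Lowering from 0.0236 to 0.006.

>>> play_rows(
  motion=[
    {"offset":[-0.1,0,-0.8],"yaw":0},
    {"offset":[-0.1,0,-1.3],"yaw":0},
    {"offset":[-0.1,0,-1.6],"yaw":0},
    {"offset":[-0.1,0,-1.7],"yaw":0},
    {"offset":[-0.1,0,-1.7],"yaw":0},
    {"offset":[-0.1,0,-1.7],"yaw":0},
  ],
)

```text
time: 31.48
position: [0.5212, -0.3752, 0.0069]
ee_rot: [-144.3, 89.7, 128.2]
force: [-0.7, 0.2, -2.2]
opening: 0.0558
```

>>> play_rows(
  motion=[
    {"offset":[0,0,-0.1],"yaw":0},
    {"offset":[0,0,-0.15],"yaw":0},
    {"offset":[0,0,-0.15],"yaw":0},
  ],
)

```text
time: 31.85
position: [0.5214, -0.3753, 0.006]
ee_rot: [-146.0, 89.7, 126.5]
force: [-1.2, 0.3, 1.9]
opening: 0.0559
```

Contact (+1.9 N). Release and lift.

>>> play_rows(
  motion=[
    {"offset":[0,0,0],"yaw":0},
    {"offset":[0,0,0],"yaw":0},
    {"offset":[0,0,0],"yaw":0},
    {"offset":[0,0,0],"yaw":0},
  ],
  fingers=1,
)

```text
time: 32.35
position: [0.5214, -0.3753, 0.0059]
ee_rot: [-145.8, 89.7, 126.7]
force: [-0.7, -0.0, -0.5]
opening: 0.0845
```

>>> play_rows(
  motion=[
    {"offset":[0,0,1],"yaw":0},
    {"offset":[0,0,3],"yaw":0},
    {"offset":[0,0,6],"yaw":0},
    {"offset":[0,0,9],"yaw":0},
    {"offset":[0,0,12],"yaw":0},
    {"offset":[0,0,13],"yaw":0},
    {"offset":[0,0,13],"yaw":0},
  ],
)

```text
time: 33.22
position: [0.5215, -0.3753, 0.1364]
ee_rot: [-157.6, 89.8, 114.9]
force: [-0.6, 0.6, -0.8]
opening: 0.0873
```

```bash
python3 -c "
from ov import *
st()
s=read_camera('scene');t=read_camera('top')
cv=[(rect((.521,-.375),2.4,.11,.09,.003),(0,255,255)),(rect((.521,-.375),2.4,.072,.056,.041),(0,255,0)),(rect((.647,-.009),-16,.12,.06,.012),(255,255,0))]
draw(s,'c20',(100,270,230,400),4.2,cv);draw(s,'c20b',(325,270,395,380),5.5,cv);draw(t,'c20t',(300,140,360,220),7.5,cv)
a,b,c=[cv2.imread(f'pics/{n}.png') for n in('c20','c20b','c20t')]
H=620;f=lambda q:cv2.copyMakeBorder(q,0,H-len(q),0,0,0)
m=np.hstack([f(a),f(b),f(c)]);cv2.imwrite('pics/c20m.png',m[:600,:]) ;print(m.shape)
cv2.imwrite('pics/c20m.png',cv2.resize(m,(800,620*800//m.shape[1])))"
```

```text
t 33.23 pos [ 0.5215 -0.3753  0.1364] open 0.0873 F [-0.6  0.6 -0.8] q [-21.  27.  -3.  -0. -60. 114.] jaw deg -87.51 x [-0.002  0.004 -1.   ]
(620, 1381, 3)
```

View pics/c20m.png

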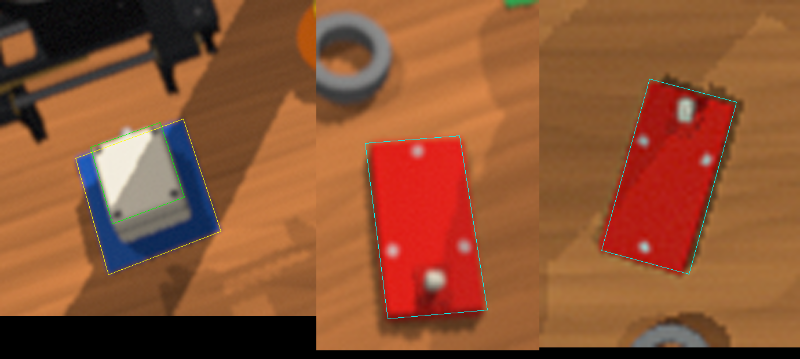

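View pics/c20t.png

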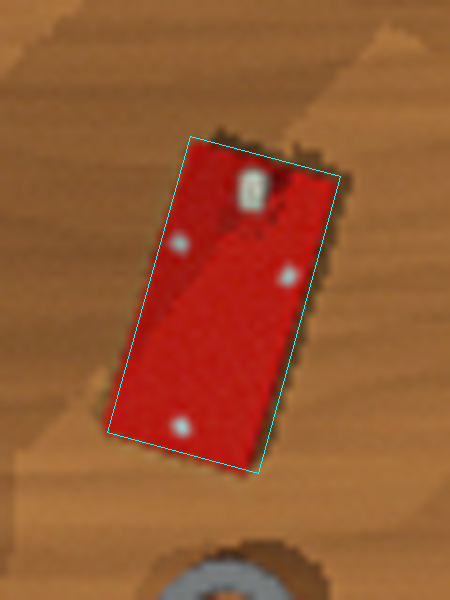

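```bash
cat > r.py <<'E'
from ov import *
def red(z):
  for n in("top","scene"):
    d=read_camera(n);h=cv2.cvtColor(d["frame"],cv2.COLOR_RGB2HSV)
    m=cv2.inRange(h,(0,190,70),(5,255,255))|cv2.inRange(h,(175,190,70),(180,255,255))
    cs=[c for c in cv2.findContours(m,0,2)[0]];c=max(cs,key=cv2.contourArea)[:,0]
    W=np.array([w(d,u,v,z)[:2] for u,v in c],np.float32)*1000;print(n,cv2.minAreaRect(W),len(c))
if __name__=="__main__":
  import sys;red(float(sys.argv[1]))
E
python3 r.py .012
```

```text
top ((646.411865234375, -7.3532867431640625), (59.845314025878906, 119.47675323486328), 72.17106628417969) 69
scene ((648.663818359375, -9.403274536132812), (59.877437591552734, 121.10247039794922), 72.53607177734375) 45
```

>>> play_rows(
  motion=[
    {"offset":[0.9,2.7,0],"yaw":-0.02},
    {"offset":[2.6,7.6,0],"yaw":-0.08},
    {"offset":[4.4,13,0],"yaw":-0.14},
    {"offset":[6.2,18.3,0],"yaw":-0.2},
    {"offset":[8,23.6,0],"yaw":-0.25},
    {"offset":[9.7,28.6,0],"yaw":-0.3},
    {"offset":[11.2,32.8,0],"yaw":-0.337},
    {"offset":[12.2,35.5,0],"yaw":-0.337},
  ],
)

```text
time: 34.42
position: [0.6427, -0.0177, 0.133]
ee_rot: [-123.1, 89.5, 130.1]
force: [0.9, -0.3, -0.2]
opening: 0.0872
```

>>> play_rows(
  motion=[
    {"offset":[0.3,1.0,0],"yaw":0},
    {"offset":[0.3,1.0,0],"yaw":0},
    {"offset":[0.3,1.0,0],"yaw":0},
    {"offset":[0.3,1.0,0],"yaw":0},
  ],
)

```text
time: 34.92
position: [0.6454, -0.0089, 0.1331]
ee_rot: [-122.5, 89.5, 130.7]
force: [0.4, -0.9, -0.4]
opening: 0.0874
```

```bash
python3 -c "
from ov import *
st()"
```

```text
t 34.92 pos [ 0.6454 -0.0089  0.1331] open 0.0874 F [ 0.4 -0.9 -0.4] q [ 13.  28.  -3.  -1. -60.  60.] jaw deg -106.82 x [-0.006  0.007 -1.   ]
```

>>> play_rows(
  motion=[
    {"offset":[0.15,0,-1],"yaw":0},
    {"offset":[0.15,0,-4],"yaw":0},
    {"offset":[0.15,0,-7],"yaw":0},
    {"offset":[0.15,0,-10],"yaw":0},
    {"offset":[0.15,0,-11.5],"yaw":0},
    {"offset":[0.15,0,-12],"yaw":0},
    {"offset":[0.15,0,-12],"yaw":0},
    {"offset":[0.15,0,-12],"yaw":0},
  ],
)

```text
time: 35.92
position: [0.6478, -0.0088, 0.0143]
ee_rot: [-137.5, 89.6, 115.7]
force: [-0.2, 0.1, 0.6]
opening: 0.0866
```

```bash
python3 -c "
from ov import *
st()
s=read_camera('scene');draw(s,'c21',(300,240,430,380),4.5,[])"
```

```text
t 35.92 pos [ 0.6478 -0.0088  0.0143] open 0.0866 F [-0.2  0.1  0.6] q [ 13.  35.  -9.  -1. -46.  60.] jaw deg -106.81 x [-0.003  0.007 -1.   ]
```

View pics/c21.png

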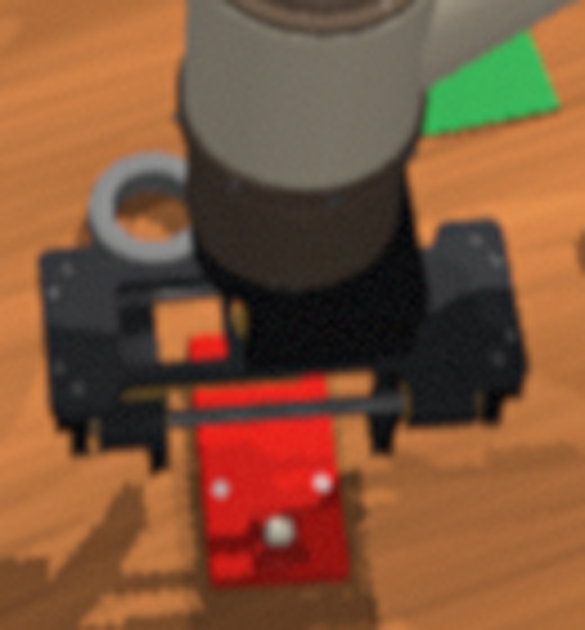

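Lower gradually, watching the force.

>>> play_rows(
  motion=[
    {"offset":[0,0,-0.5],"yaw":0},
    {"offset":[0,0,-0.9],"yaw":0},
    {"offset":[0,0,-1.1],"yaw":0},
    {"offset":[0,0,-1.1],"yaw":0},
    {"offset":[0,0,-1.1],"yaw":0},
  ],
)

```text
time: 36.6
position: [0.6478, -0.0088, 0.0033]
ee_rot: [-137.7, 89.6, 115.5]
force: [0.5, -0.4, 0.5]
opening: 0.0871
```

>>> play_rows(
  motion=[
    {"offset":[0,0,-0.1],"yaw":0},
    {"offset":[0,0,-0.2],"yaw":0},
    {"offset":[0,0,-0.2],"yaw":0},
    {"offset":[0,0,-0.2],"yaw":0},
  ],
)

```text
time: 37.1
position: [0.6478, -0.0088, 0.0013]
ee_rot: [-138.0, 89.6, 115.2]
force: [-0.6, 0.2, 0.4]
opening: 0.0871
```

>>> play_rows(
  motion=[
    {"offset":[0,0,0],"yaw":0},
    {"offset":[0,0,0],"yaw":0},
    {"offset":[0,0,0],"yaw":0},
    {"offset":[0,0,0],"yaw":0},
    {"offset":[0,0,0],"yaw":0},
  ],
  fingers=0.55,
  newtons=25,
)

```text
time: 37.72
position: [0.6478, -0.0088, 0.0013]
ee_rot: [-137.9, 89.6, 115.3]
force: [-0.7, -0.9, 0.1]
opening: 0.0598
```

```bash
python3 -c "
from ov import *
st()
s=read_camera('scene');draw(s,'c22',(300,240,430,380),4.5,[])"
```

```text
t 37.73 pos [ 0.6478 -0.0088  0.0013] open 0.0598 F [-0.7 -0.9  0.1] q [ 13.  36.  -9.  -1. -45.  60.] jaw deg -106.8 x [-0.003  0.007 -1.   ]
```

View pics/c22.png

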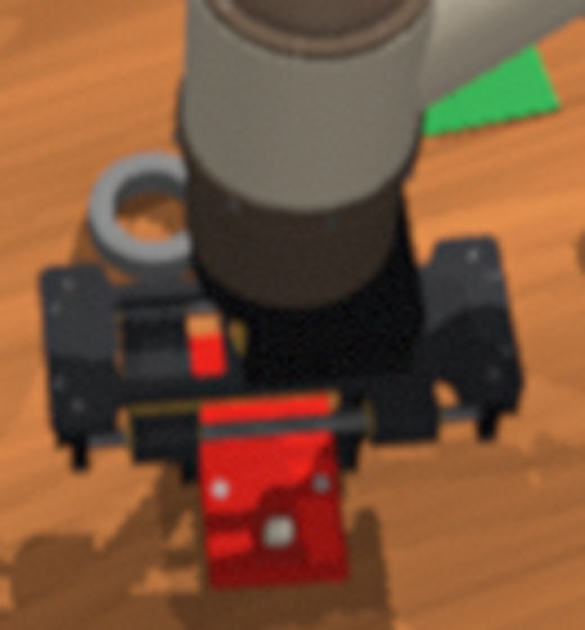

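>>> play_rows(
  motion=[
    {"offset":[0,0,0.3],"yaw":0},
    {"offset":[0,0,1],"yaw":0},
    {"offset":[0,0,2.5],"yaw":0},
    {"offset":[0,0,4.5],"yaw":0},
    {"offset":[0,0,6],"yaw":0},
    {"offset":[0,0,7],"yaw":0},
    {"offset":[0,0,7],"yaw":0},
    {"offset":[0,0,7],"yaw":0},
  ],
  fingers=0.55,
  newtons=25,
)

```text
time: 38.78
position: [0.6472, -0.0088, 0.0707]
ee_rot: [-129.2, 89.5, 124.0]
force: [-0.7, 0.4, -2.6]
opening: 0.0594
```

```bash
python3 -c "
from ov import *
st()
s=read_camera('scene');draw(s,'c23',(300,220,430,360),4.5,[(rect((.6478,-.0088),-16.8,.12,.06,.082),(255,255,0))])"
```

```text
t 38.77 pos [ 0.6472 -0.0088  0.0707] open 0.0594 F [-0.7  0.4 -2.6] q [ 13.  32.  -6.  -1. -53.  60.] jaw deg -106.82 x [-0.005  0.007 -1.   ]
```

View pics/c23.png

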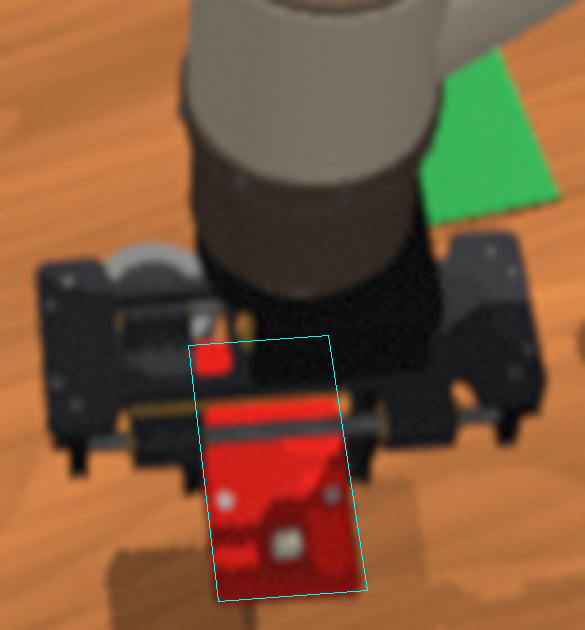

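>>> play_rows(
  motion=[
    {"offset":[-1.5,1.3,0],"yaw":0.01},
    {"offset":[-4.5,3.9,0],"yaw":0.04},
    {"offset":[-8,6.9,0],"yaw":0.07},
    {"offset":[-11.5,9.9,0],"yaw":0.1},
    {"offset":[-15,12.9,0],"yaw":0.13},
    {"offset":[-17.8,15.3,0],"yaw":0.15},
    {"offset":[-19.4,16.7,0],"yaw":0.157},
    {"offset":[-20,17.2,0],"yaw":0.157},
  ],
)

```text
time: 39.83
position: [0.4462, 0.1637, 0.0702]
ee_rot: [-121.2, 89.5, 141.1]
force: [0.0, -0.0, -0.9]
opening: 0.0598
```

>>> play_rows(
  motion=[
    {"offset":[0,0,0],"yaw":0},
    {"offset":[0,0,0],"yaw":0},
    {"offset":[0,0,0],"yaw":0},
  ],
)

```text
time: 40.2
position: [0.4467, 0.1632, 0.0701]
ee_rot: [-120.0, 89.5, 142.2]
force: [-0.1, -0.0, -1.5]
opening: 0.0593
```

```bash
python3 -c "
from ov import *
st()"
```

```text
t 40.2 pos [0.4467 0.1632 0.0701] open 0.0593 F [-0.1 -0.  -1.5] q [ 39.  18. -31.  -1. -42.  43.] jaw deg -97.79 x [-0.007  0.005 -1.   ]
```

>>> play_rows(
  motion=[
    {"offset":[0.05,0.05,-1],"yaw":0},
    {"offset":[0.05,0.05,-2.5],"yaw":0},
    {"offset":[0.05,0.05,-4],"yaw":0},
    {"offset":[0.05,0.05,-5],"yaw":0},
    {"offset":[0.05,0.05,-5.3],"yaw":0},
    {"offset":[0.05,0.05,-5.3],"yaw":0},
    {"offset":[0.05,0.05,-5.3],"yaw":0},
  ],
)

```text
time: 41.08
position: [0.4476, 0.164, 0.0175]
ee_rot: [-127.3, 89.5, 135.0]
force: [0.1, -0.2, -1.0]
opening: 0.0592
```

```bash
python3 -c "
from ov import *
st()
s=read_camera('scene');draw(s,'c24',(330,160,460,290),4.6,[(rect((.447,.1635),-7.8,.15,.09,.003),(255,255,0)),(rect((.447,.1635),-7.8,.12,.06,.025),(0,255,255))])"
```

```text
t 41.08 pos [0.4476 0.164  0.0175] open 0.0592 F [ 0.1 -0.2 -1. ] q [ 39.  23. -34.  -1. -34.  44.] jaw deg -97.79 x [-0.006  0.006 -1.   ]
```

View pics/c24.png

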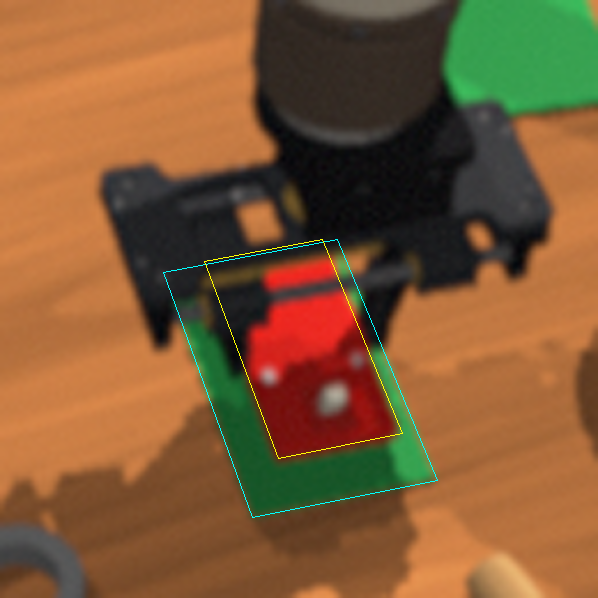

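Well aligned. Lower to contact near 0.0043.

>>> play_rows(
  motion=[
    {"offset":[-0.05,-0.05,-0.6],"yaw":0},
    {"offset":[-0.05,-0.05,-1.0],"yaw":0},
    {"offset":[-0.05,-0.05,-1.2],"yaw":0},
    {"offset":[-0.05,-0.05,-1.25],"yaw":0},
    {"offset":[-0.05,-0.05,-1.25],"yaw":0},
    {"offset":[-0.05,-0.05,-1.25],"yaw":0},
  ],
)

```text
time: 41.88
position: [0.4472, 0.1636, 0.0052]
ee_rot: [-129.9, 89.5, 132.4]
force: [0.1, 0.5, -1.0]
opening: 0.0597
```

>>> play_rows(
  motion=[
    {"offset":[0,0,-0.05],"yaw":0},
    {"offset":[0,0,-0.1],"yaw":0},
    {"offset":[0,0,-0.1],"yaw":0},
  ],
)

```text
time: 42.25
position: [0.4472, 0.1636, 0.0043]
ee_rot: [-131.2, 89.5, 131.0]
force: [-0.4, 0.4, -0.3]
opening: 0.0596
```

>>> play_rows(
  motion=[
    {"offset":[0,0,0],"yaw":0},
    {"offset":[0,0,0],"yaw":0},
    {"offset":[0,0,0],"yaw":0},
    {"offset":[0,0,0],"yaw":0},
  ],
  fingers=1,
)

```text
time: 42.75
position: [0.4472, 0.1636, 0.0043]
ee_rot: [-131.8, 89.5, 130.4]
force: [-0.7, -0.1, -0.5]
opening: 0.0849
```

>>> play_rows(
  motion=[
    {"offset":[0,0,1],"yaw":0},
    {"offset":[0,0,3],"yaw":0},
    {"offset":[0,0,6],"yaw":0},
    {"offset":[0,0,10],"yaw":0},
    {"offset":[0,0,14],"yaw":0},
    {"offset":[-4,3,17],"yaw":0},
    {"offset":[-6,6,17],"yaw":0},
    {"offset":[-6,6,17],"yaw":0},
  ],
)

```text
time: 43.75
position: [0.3864, 0.225, 0.1757]
ee_rot: [-149.0, 89.5, 113.4]
force: [-0.2, -0.1, -0.3]
opening: 0.0868
```

```bash
python3 r.py .015; python3 -c "
from ov import *
st()
s=read_camera('scene');cv2.imwrite('pics/f.png',s['frame'][...,::-1]);draw(s,'c25',(330,160,460,290),4.6,[(rect((.447,.1635),-7.8,.15,.09,.003),(255,255,0)),(rect((.447,.1635),-7.8,.12,.06,.015),(0,255,255))])"
```

```text
top ((446.82415771484375, 163.86666870117188), (58.34980773925781, 117.44072723388672), 81.33734893798828) 53
scene ((448.9037780761719, 161.90911865234375), (57.95915603637695, 119.73545837402344), 81.3283920288086) 92
t 43.85 pos [0.387  0.2236 0.1748] open 0.0868 F [ 0.2  0.4 -0.2] q [ 51.   7. -27.  -1. -56.  32.] jaw deg -97.72 x [-0.005  0.007 -1.   ]
```

View pics/c25.png

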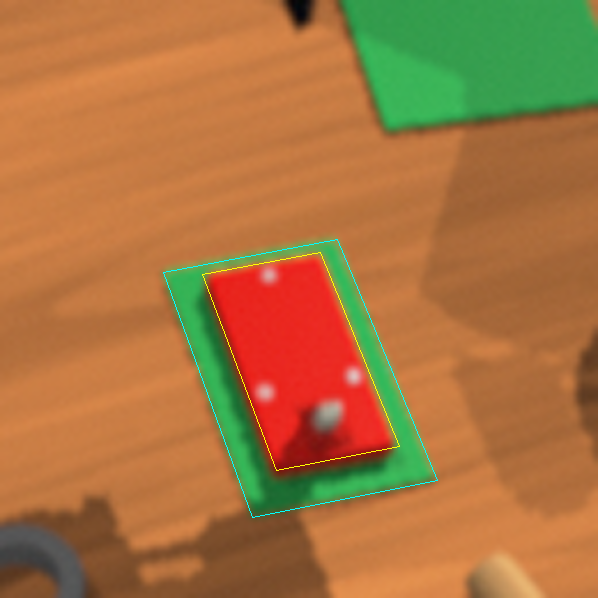

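View pics/f.png

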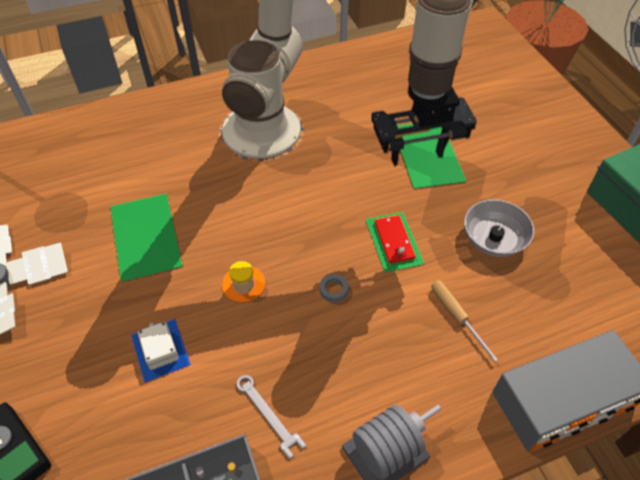

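Everything is in place, with the tape at (334,289) and the screwdriver at (463,320) just as in the first picture. Handing in.

```bash
python3 -c "
from h import *
print(job_done())"
```

```text
the job is handed in; nothing more can be done
None
```

The pile is taken apart in the order asked, and I handed the job in at about 44 s of the 128 s allowed, with the gripper clear of everything.

- **Knob:** it stands upright in the middle of the bowl's floor.
- **Jar:** it stands upright, and its lid matches the predicted outline for the coaster's centre at picture resolution.
- **Gearbox:** its top face matches the predicted outline for the blue mat's centre, square to the mat.
- **Switch plate:** it lies toggle up on the smallest of the three green mats. The two cameras put its centre within about 2 mm of the mat's centre. A colour fit gave its angle about 1° off the mat; the drawn outline and the jaw angle showed no visible error.
- **Screwdriver and tape:** both look unmoved in the last picture.

**First knob grasp:** it closed on nothing. The camera showed the fingertips about 4 mm behind the reported TCP, not 19 mm ahead of it as described. I set all later grasp heights from what the camera showed, and they held the first time. The knob stayed put during the miss.

Wrist force readings stayed below about 3 N at every check.

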